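# Pack the sample pail and clamp it on the shaker platform

### The job

Pack the dropper bottles for shaking: stand every dropper bottle upright in the compartments of the open sample pail, then put the domed lid squarely on the pail. After that raise the pail's folded-down bail upright, lift the pail by the bail and set it down flat between the four posts of the shaker platform with the bail running crosswise to the clamp arm, and finally swing the clamp arm all the way down over the lid; leave the bail standing up, and leave the black cuvette case and the black-lidded jar at the back alone.

Things in the scene. Friction and masses are not known exactly. Their poses are not given: they have to be found in the camera images.
- platform: grey shaker platform fixed to the desk, plate 156 x 156 mm, top face 14 mm up; origin under its centre, z up. Four black posts, 16 mm thick, taper-topped, 30 mm above the plate, at x, y = +-55.5 mm; the pail stands centred between them with 4 mm to spare. Steel clamp bracket (39 mm wide, 140 mm high) at x = -115 mm.
- clamp (a joint): hinge of the steel clamp arm, rad: 0 = fully down, level, pointing to the platform's +x over the lid; grows as the arm swings up and back (1.57 = straight up); starts at 1.35 to 1.75. Stays where it is left (friction 0.12 N m: about 3 N at 40 mm from the hinge). At 0 its foot stands 1.5 mm above a seated lid's flat top.
- clamp_hinge (a point): the clamp arm's hinge axis (along the platform's y), 115 mm from the platform's centre towards -x and 134 mm above the desk.
- clamp_tip (a point): point on the clamp arm's centre line 62 mm from the hinge, above its rubber foot. The arm is a bar 20 mm wide, 12 mm thick, ending 11 mm past this point; the foot is 18 mm across and reaches 14.5 mm below the centre line. x runs outward along the arm.
- pail: round open aluminium pail, 132 mm across, 62 mm high, 0.36 kg with bail, loose; origin: centre of underside, z up. Inside radius 61 mm, floor at 4 mm. Two 3 mm dividers along its x and y axes, tops at 50 mm, make four compartments, one bottle each, centres at x, y = +-26 mm. Bail pivots at y = +-74.5 mm, 54 mm up.
- bail (a joint): hinge of the wire bail, rad: 0 = upright over the pail; grows as it folds down to the pail's -x side (1.57 = level); limits -0.4, 1.6; starts at 1.3 to 1.5. Stays where it is left (friction 0.06 N m). At angle q its grip is at x = -140 sin q mm, z = 54 + 140 cos q mm in the pail's frame.
- bail_grip (a point): centre of the black round grip on the wire bail, 16 mm thick, 60 mm long along the pail's y axis, 140 mm from the hinge axis; the grip turns freely on the wire. Pinch it across, along the pail's x.
- lid_knob (a point): middle of the black knob (25 mm thick, top 9.5 mm above) on the domed aluminium lid; pinch it here. Lid 132 mm across, 130 g, lies open side down; this point is 66 mm above its lower edge, the flat top is at 50 mm. A ring 115 mm across, 8 mm deep, under it enters the pail's mouth with 3 mm to spare; once on, this point is 120 mm above the pail's underside.
- bottle0_center (a point): centre (half-way up) of an amber glass dropper bottle with a red rubber teat on a black collar, 88 mm tall and 33 mm across, 50 g, standing on the desk; z is its axis, upward. The teat, 12 mm thick, takes up the top 26 mm: pinch it there. One of two to four such bottles; None if absent.
- bottle1_center (a point): centre (half-way up) of an amber glass dropper bottle with a red rubber teat on a black collar, 81 mm tall and 31 mm across, 50 g, standing on the desk; z is its axis, upward. The teat, 12 mm thick, takes up the top 24 mm: pinch it there. One of two to four such bottles; None if absent.
- bottle2_center (a point): centre (half-way up) of an amber glass dropper bottle with a red rubber teat on a black collar, 92 mm tall and 35 mm across, 50 g, standing on the desk; z is its axis, upward. The teat, 12 mm thick, takes up the top 27 mm: pinch it there. One of two to four such bottles; None if absent.
- bottle3_center (a point): centre (half-way up) of an amber glass dropper bottle with a red rubber teat on a black collar, 88 mm tall and 33 mm across, 50 g, standing on the desk; z is its axis, upward. The teat, 12 mm thick, takes up the top 26 mm: pinch it there. One of two to four such bottles; None if absent.
- cuvettes: black cuvette case standing on end, 31 x 31 x 81 mm, at the back of the desk; to be left alone; origin at the centre of its underside.
- jar: ivory jar with a black lid, 58 mm across, 71 mm tall, at the back; to be left alone; origin at the centre of its underside.
Not all that is in view belongs to the job. Leave any pink or turquoise look-alike of the part that bears bottle3_center alone.

How it is judged:
By the outcome, as a careful person would: the job done as asked, in the order asked, and still so for the second after the job is handed in, with the robot touching nothing.
Of bottle0, bottle1, bottle2, bottle3 only 2 to 4 are there at a start; the rules pass over those that are not, and their reading is None.
At some moment in a run one of bottle0, bottle1, bottle2, bottle3, lid may be knocked a few centimetres aside while the robot is not near it.
It also fails if it takes over 210 s, if anything falls off the work surface, if the arm or the gripper's body presses on something with over 40 N, if the wrist force passes 120 N, or if a joint passes its speed limit or range.

### The arm

A 6-joint arm with a two-finger parallel gripper is mounted at the origin on a cart in front of the work surface, level with it; the furniture and walls round the work are solid. World frame = base frame: x ahead of the robot, y to its left, z up, the work surface at z = 0. Lengths are in m, angles in rad, forces in N, time in s.
With the tool pointing down it reaches from about 0.25 to 0.725 m from the base axis. Payload 4 kg.
Tool frame: the origin (TCP) lies on the centre line of the jaws, within the pads' length; the fingertips stand 11 mm ahead of it and the grasp point (between the pads) lies 8 mm behind it; z points along the fingers, x is the direction in which the jaws open and shut, and the axes are right-handed (so a half turn about z gives the same grasp; the last joint's range is limited). The gripper opens to 85 mm and grips with 20 to 120 N. Pads are 22 mm wide; open, the fingers measure 114 mm over their backs; the gripper's body (76 mm by 85 mm) begins 54 mm behind the grasp point. The pads swing forward as they close: fully open they stand 13 mm farther back than shut.
Start: joints at [1.133, 0.241, 0.005, 1.335, 0, 1.571], TCP at [0.212, 0.453, 0.242] pointing down, gripper open.
Joint ranges: [-2.72, 2.72], [-1.05, 1.87], [-1.09, 1.28], [-1.99, 2.15], [-1.42, 1.44], [-3.14, 3.14]. Speed limits (rad/s): [2.79, 2.79, 3.14, 3.14, 3.14, 3.14].

### API

Orientations are given as a unit quaternion [x, y, z, w].
In Python, from workcell import bot, viewer, order gives the robot as it stands. The module is installed in compiled form; this text tells all that it offers.
- The arm moves only by the tool send_rows, never from a script. Its argument "increments" is a list that holds one entry, the list of rows, each a list of 4 numbers: the shift along the tool's x, y, z in m, then the turn about the tool's z in degrees. A call has exactly 8 rows; each row shifts and turns the pose as measured when the row begins, along the tool's axes as they then stand; what a row does not reach is not made up. A row lasts 1/10 s, in which the tool goes at most 50 mm and 8.59 degrees, less where a joint would pass 70% of its speed; a pose out of reach is approached as far as the arm can. A call is refused whole if a number of a shift passes 0.05 or a number of a turn 8.59, either way. A call with a gripper value outside its range is refused whole. "hand" is the closure, from -1 (fully open) to 1 (shut), so that 0 is half open, set as the call begins (left out, the last holds). The fingers move at their own pace and stop on an object; the grip force is fixed at half the most. Time passes only in rows, so rows that do not move let the fingers close, or fill a call up. It gives the time, the measured TCP pose, the force and the opening at its end, in the units of the state.
- bot.get_obs(): the state, without advancing time (a new reading comes with each control period).
- viewer.camera(name): name is "scene" or "top" or "wrist"; returns a dict with "image" (384x512x3 uint8, red, green, blue), "range_z" (384x512 float32, m along the optical axis (not along the pixel's ray), 0 where there is no reading), "camera_matrix" (3x3 intrinsics, pixels), "eye" and "rotation" of the camera in the world. Camera axes: x right, y down, z forward; pixel columns grow to the right and rows downward; lengths in m; the calibration is good to about 2 mm. A picture is of the moment at which its call begins.
- order.job_done(): hands the job in, once; it reports no verdict.
The state is a dict: "clock": time; "joint_pos": joint angles; "joint_vel": joint speeds; "tau": joint torques, N m; "eef_pos": TCP position; "tool_rot": TCP orientation; "ft_force": force on the tool from outside, world axes, zero at the start; "ft_torque": the same for the moment, N m; "grip_width": finger opening in m.
Only numpy, scipy, OpenCV 4.12 (cv2) and the standard library are available. Lean on these libraries where they do the work, as an engineer would, in place of code of your own. Each camera call takes 0.05 s, during which the arm holds its last target.

## Working session

There is one attempt and no reset: what is moved stays moved. The work goes in short steps, Python scripts to look and compute and a tool call to move; the robot and the scene stay as the last step left them, time stands still between calls to the robot, and variables do not carry over. Pictures are saved under pics/ and viewed, and the job is handed in when it is done.

Besides the shell and the picture viewer there is one more tool, called after ">>>" as name([rows], argument=value, ...), one row to a line, values as JSON. send_rows: Moves the arm, as the interface text tells. Its arguments: {"type":"object","properties":{"increments":{"type":"array","items":{"type":"array","items":{"type":"array","items":{"type":"number"}}}},"hand":{"type":"number"}},"required":["increments"]}

```bash
mkdir -p pics
cat > h.py <<'E'
import numpy as np, cv2
from workcell import bot, viewer, order
def cam(n,save=None):
    c=viewer.camera(n)
    if save: cv2.imwrite('pics/'+save+'.png',cv2.cvtColor(c['image'],cv2.COLOR_RGB2BGR))
    return c
def cloud(c):
    z=c['range_z'].astype(float);K=c['camera_matrix'];h,w=z.shape
    u,v=np.meshgrid(np.arange(w),np.arange(h))
    P=np.stack([(u-K[0,2])/K[0,0]*z,(v-K[1,2])/K[1,1]*z,z],-1)
    W=P@np.array(c['rotation']).T+np.array(c['eye'])
    W[z<=0]=np.nan
    return W
E
python3 - <<'E'
from h import *
print(bot.get_obs())
for n in ['scene','top','wrist']:
    c=cam(n,n+'0'); print(n,c['eye'],c['rotation'],c['camera_matrix'])
    np.savez('/tmp/'+n,**c)
E
```

```text
{'clock': 0.0, 'joint_pos': array([ 1.13300500e+00,  2.41438156e-01,  3.69779116e-03,  1.33520032e+00,
       -7.42973806e-06,  1.57080208e+00]), 'joint_vel': array([ 0.00035627, -0.00016542, -0.00013623, -0.00039612,  0.00093175,
       -0.00093816]), 'tau': array([-1.60425305e-03, -3.72317004e+01,  2.52409476e+01,  1.68732530e-02,
       -2.09082731e-05,  6.34782520e-07]), 'eef_pos': array([0.21170826, 0.45228068, 0.24139028]), 'tool_rot': array([ 8.43784240e-01,  5.36681477e-01, -9.02693171e-04,  5.78559904e-04]), 'ft_force': array([-0.63754475,  0.2741561 , -0.0135438 ]), 'ft_torque': array([ 0.02170341, -0.050625  , -0.04463816]), 'grip_width': 0.08576516898417223}
scene [-0.07559742 -0.67696704  0.95103565] [ 0.84671864 -0.35354576  0.15211244 -0.36733464] [[477.50823953   0.         251.07226019]
 [  0.         477.50823953 190.27610297]
 [  0.           0.           1.        ]]
top [ 0.42650137 -0.08896824  1.31556684] [ 0.71495367 -0.69781414  0.02730953 -0.03392429] [[391.1547203    0.         250.00508407]
 [  0.         391.1547203  186.13347165]
 [  0.           0.           1.        ]]
wrist [0.14782201 0.48305701 0.37227486] [0.83519233 0.53174872 0.07446152 0.11896452] [[272.95545327   0.         255.88028975]
 [  0.         272.95545327 196.96067577]
 [  0.           0.           1.        ]]
```

Rotations are quaternions; fix the helper.

```bash
sed -i 's/^    W=P@.*/    W=P@R.from_quat(c["rotation"]).as_matrix().T+np.array(c["eye"])/; 1a from scipy.spatial.transform import Rotation as R' h.py; cat h.py | head -20
```

```text
import numpy as np, cv2
from scipy.spatial.transform import Rotation as R
from workcell import bot, viewer, order
def cam(n,save=None):
    c=viewer.camera(n)
    if save: cv2.imwrite('pics/'+save+'.png',cv2.cvtColor(c['image'],cv2.COLOR_RGB2BGR))
    return c
def cloud(c):
    z=c['range_z'].astype(float);K=c['camera_matrix'];h,w=z.shape
    u,v=np.meshgrid(np.arange(w),np.arange(h))
    P=np.stack([(u-K[0,2])/K[0,0]*z,(v-K[1,2])/K[1,1]*z,z],-1)
    W=P@R.from_quat(c["rotation"]).as_matrix().T+np.array(c["eye"])
    W[z<=0]=np.nan
    return W
```

View pics/scene0.png

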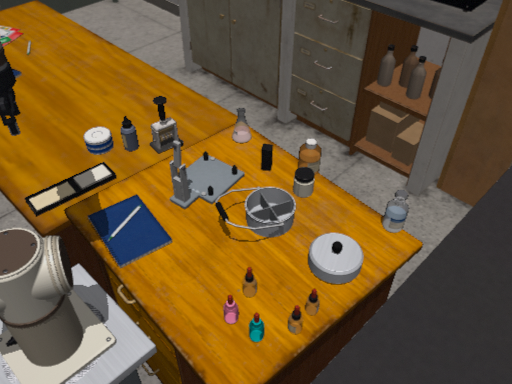

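View pics/top0.png

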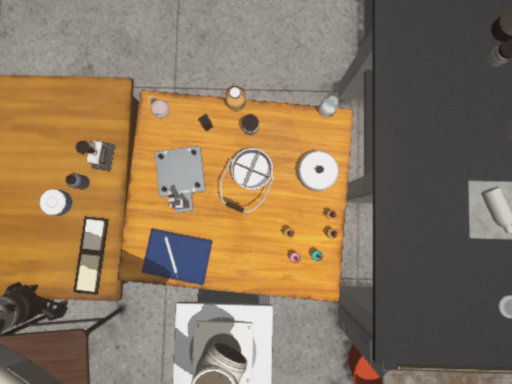

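In the scene picture: three amber bottles at (249,283), (296,320) and (312,302). The look-alikes are pink (231,309) and turquoise (256,328). The lid is at (337,258), the pail at (270,212), and the platform with the clamp at (205,180). Next I'll check a close crop and measure.

Run:
```python
from h import *
for n,(a,b,c2,d) in dict(scene=(180,360,160,380),top=(90,270,140,350)).items():
    c=dict(np.load('/tmp/'+n+'.npz')); im=c['image'][a:b,c2:d]
    cv2.imwrite('pics/%s_crop0.png'%n,cv2.cvtColor(cv2.resize(im,None,fx=3,fy=3,interpolation=cv2.INTER_CUBIC),cv2.COLOR_RGB2BGR))
c=dict(np.load('/tmp/scene.npz'));W=cloud(c);im=c['image']
print('desk',np.nanmedian(W[340:350,250:280,2]))
t=dict(np.load('/tmp/top.npz'));T=cloud(t)
print('deskT',np.nanmedian(T[270:285,260:300,2]))
# object segments in top
m=((T[...,2]>0.03)&(T[...,2]<0.35)&(T[...,0]>0.2)&(T[...,0]<0.8)&(abs(T[...,1])<.5)).astype(np.uint8)
k,l,s,ce=cv2.connectedComponentsWithStats(m)
for i in range(1,k):
    if s[i,4]<6: continue
    p=T[l==i]; print('top',s[i],ce[i].round(1),'mean',p.mean(0).round(4),'min',p.min(0).round(3),'max',p.max(0).round(3))
m=((W[...,2]>0.02)&(W[...,2]<0.35)&(W[...,0]>0.2)&(W[...,0]<0.8)&(abs(W[...,1])<.5)).astype(np.uint8)
k,l,s,ce=cv2.connectedComponentsWithStats(m)
for i in range(1,k):
    if s[i,4]<6: continue
    p=W[l==i]; print('sc',s[i],ce[i].round(1),'mean',p.mean(0).round(4),'min',p.min(0).round(3),'max',p.max(0).round(3))
```

```text
desk 0.0010299445559579512
deskT 0.0007497497456410152
top [149 100  17  16 157] [157.3 107.6] mean [0.7861 0.2341 0.0625] min [0.77  0.215 0.03 ] max [0.8   0.263 0.111]
top [230 103  12   7  60] [235.8 106.3] mean [ 0.7971 -0.0228  0.0602] min [ 0.794 -0.04   0.03 ] max [ 0.8   -0.005  0.087]
top [321 102  18  15 176] [329.8 108.9] mean [ 0.79   -0.3271  0.0771] min [ 0.779 -0.354  0.03 ] max [ 0.8   -0.304  0.126]
top [ 373  107   13  191 2275] [378.5 202.9] mean [ 0.4923 -0.4823  0.0795] min [ 0.2   -0.5    0.053] max [ 0.799 -0.468  0.091]
top [199 114  14  16 124] [205.5 121.4] mean [0.7408 0.0729 0.0741] min [0.724 0.056 0.033] max [0.763 0.093 0.088]
top [242 114  18  20 282] [250.4 123.8] mean [ 0.7382 -0.0721  0.0667] min [ 0.713 -0.101  0.031] max [ 0.771 -0.044  0.077]
top [ 76 141  27  24 436] [ 90.3 150.4] mean [0.637  0.4405 0.0744] min [0.599 0.418 0.03 ] max [0.676 0.467 0.135]
top [220 149  55  64 659] [247.2 178.3] mean [ 0.5611 -0.0665  0.0654] min [ 0.451 -0.153  0.03 ] max [0.657 0.02  0.103]
top [192 150   4   5  18] [193.5 151.8] mean [0.6464 0.1136 0.0408] mi
[... 3551 characters left out ...]
 [ 0.5167 -0.4855  0.0827] min [ 0.287 -0.5    0.077] max [ 0.799 -0.47   0.088]
sc [242 267  15  27 277] [249.4 281.8] mean [ 0.3842 -0.2135  0.0525] min [ 0.372 -0.226  0.021] max [ 0.406 -0.193  0.098]
sc [306 289  14  23 234] [312.8 301.3] mean [ 0.4483 -0.3478  0.0474] min [ 0.437 -0.36   0.021] max [ 0.469 -0.331  0.084]
sc [224 295  15  26 274] [230.9 308.7] mean [ 0.3062 -0.2341  0.0507] min [ 0.293 -0.246  0.02 ] max [ 0.327 -0.212  0.09 ]
sc [288 305  16  26 284] [295.8 319.2] mean [ 0.3861 -0.3517  0.0504] min [ 0.375 -0.365  0.021] max [ 0.407 -0.331  0.091]
sc [249 313  16  26 301] [256.6 326.9] mean [ 0.314  -0.3047  0.0503] min [ 0.302 -0.316  0.02 ] max [ 0.334 -0.283  0.091]
```

View pics/scene_crop0.png

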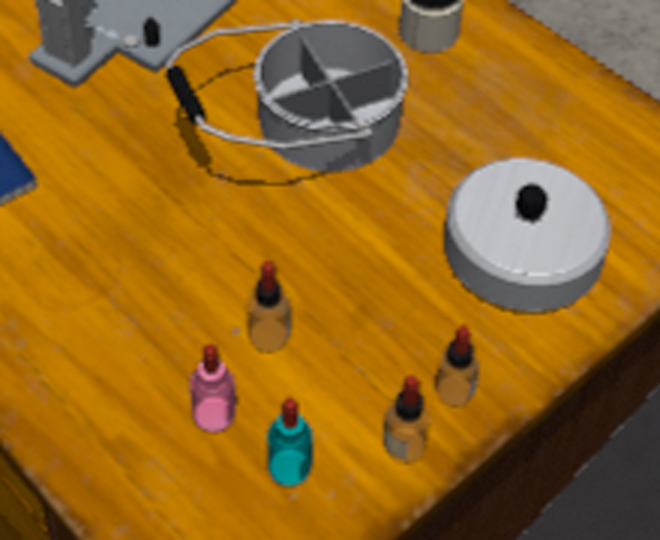

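View pics/top_crop0.png

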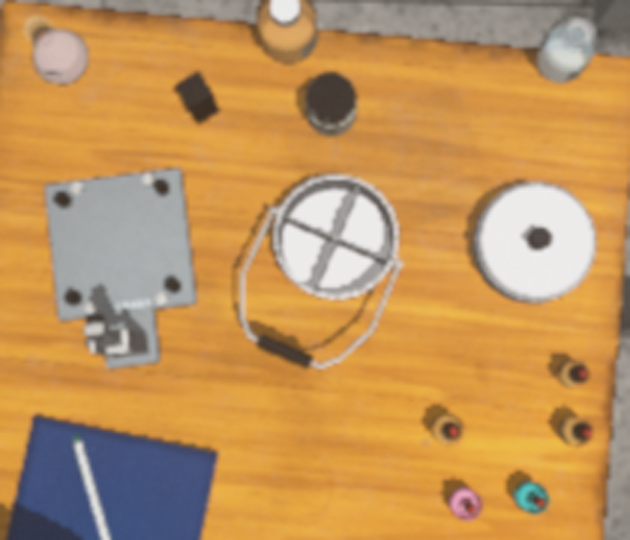

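```bash
cat >> h.py <<'E'
from scipy.optimize import least_squares
def circ(p,r=None,c0=None):
    c0=np.mean(p,0) if c0 is None else c0
    if r is None:
        f=least_squares(lambda q:np.hypot(p[:,0]-q[0],p[:,1]-q[1])-q[2],[*c0,.06],loss='soft_l1',f_scale=.002); return f.x
    f=least_squares(lambda q:np.hypot(p[:,0]-q[0],p[:,1]-q[1])-r,c0,loss='soft_l1',f_scale=.002); return f.x
def wrap(a): return (a+180)%360-180
def toolyaw(o=None):
    o=o or bot.get_obs(); x=R.from_quat(o['tool_rot']).as_matrix()[:,0]
    return np.degrees(np.arctan2(x[1],x[0]))
def plan(xyz=None,yaw=None):
    "tool-axis shift to reach world xyz, and turn (deg about tool z; tool z down -> world yaw sign flips)"
    o=bot.get_obs(); M=R.from_quat(o['tool_rot']).as_matrix(); y0=toolyaw(o)
    print('t %.2f pos %s yaw %.1f j6 %.2f F %s w %.4f'%(o['clock'],np.round(o['eef_pos'],4),y0,o['joint_pos'][5],np.round(o['ft_force'],1),o['grip_width']))
    if xyz is not None: print('  tool shift mm',(1000*(M.T@(np.array(xyz)-o['eef_pos']))).round(1), 'tilt',M[:,2].round(4))
    if yaw is not None:
        d=wrap(yaw-y0); d=d if abs(d)<=90 else wrap(d+180); print('  tool turn deg',round(-d,1))
E
python3 - <<'E'
from h import *
plan()
for n in ['top','scene']:
    c=dict(np.load('/tmp/'+n+'.npz'));W=cloud(c);im=c['image'].astype(int)
    x,y,z=W[...,0],W[...,1],W[...,2]
    m=(abs(z-.061)<.006)&(np.hypot(x-.59,y+.085)<.09)
    p=W[m]; 
    for it in range(3):
        q=circ(p[:,:2],.064); p=p[abs(np.hypot(*(p[:,:2]-q).T)-.064)<.006]
    print(n,'pail',q,len(p), circ(p[:,:2]))
    m=(z>.07)&(z<.13)&(x>.4)&(x<.6)&(y>-.2)&(y<.05)&(im.sum(-1)<150)
    g=W[m]; print(n,'grip',g.mean(0),g.max(0),m.sum(),'dir from pail',np.degrees(np.arctan2(*(q-g.mean(0)[:2])[::-1])))
    u,s,v=np.linalg.svd(g[:,:2]-g[:,:2].mean(0)); print('axis',np.degrees(np.arctan2(v[0,1],v[0,0])))
    m=(z>.0)&(z<.08)&(np.hypot(x-.59,y+.298)<.08)
    m1=m&(z>.057);m2=m&(z>.03)&(z<.057)
    print(n,'knob',W[m1].mean(0),W[m1].max(0),m1.sum())
    p=W[m2];print('flat',circ(p[np.hypot(p[:,0]-.59,p[:,1]+.298)>.055][:,:2],.062))
    rd=(im[...,0]>90)&(im[...,1]<60)&(im[...,2]<70)&(x>.25)&(x<.5)&(y<-.15)&(y>-.4)&(z>.05)
    k,l,s,ce=cv2.connectedComponentsWithStats(rd.astype(np.uint8))
    for i in range(1,k): 
        p=W[l==i]; print(n,'teat',len(p),p.mean(0).round(4),p.max(0).round(4),ce[i].round())
E
```

```text
t 0.15 pos [0.2118 0.4524 0.2416] yaw 64.9 j6 1.57 F [ 0.5  0.5 -1.3] w 0.0854
top pail [ 0.5915953  -0.08105244] 210 [ 0.59160505 -0.08103692  0.06477563]<stdin>:12: RuntimeWarning: Mean of empty slice.
  ret = um.true_divide(
Traceback (most recent call last):
ValueError: zero-size array to reduction operation maximum which has no identity
```

```bash
cat > meas.py <<'E'
from h import *
def meas(n,c=None):
    c=c or cam(n);W=cloud(c);im=c['image'].astype(int)
    x,y,z=W[...,0],W[...,1],W[...,2]
    m=(abs(z-.061)<.006)&(np.hypot(x-.59,y+.085)<.09)
    p=W[m]; 
    for it in range(3):
        q=circ(p[:,:2],.064); p=p[abs(np.hypot(*(p[:,:2]-q).T)-.064)<.006]
    print(n,'pail',q,len(p))
    m=(z>.05)&(z<.13)&(x>.4)&(x<.53)&(y>-.2)&(y<.05)&(im.sum(-1)<180)
    g=W[m]
    if len(g):
        print(n,'grip',g.mean(0),g.max(0),m.sum(),'dir to pail',np.degrees(np.arctan2(*(q-g.mean(0)[:2])[::-1])))
        u,s,v=np.linalg.svd(g[:,:2]-g[:,:2].mean(0)); print('axis',np.degrees(np.arctan2(v[0,1],v[0,0])))
    m=(z>.0)&(z<.09)&(np.hypot(x-.59,y+.298)<.08)
    m1=m&(z>.057);m2=m&(z>.03)&(z<.057)
    print(n,'knob',W[m1].mean(0),W[m1].max(0),m1.sum())
    p=W[m2];print('flat',circ(p[np.hypot(p[:,0]-.59,p[:,1]+.298)>.055][:,:2],.062))
    rd=(im[...,0]>80)&(im[...,1]<im[...,0]*.6)&(im[...,2]<im[...,0]*.6)&(abs(im[...,1]-im[...,2])<30)&(x>.25)&(x<.7)&(y<.2)&(y>-.42)&(z>.05)
    k,l,s,ce=cv2.connectedComponentsWithStats(rd.astype(np.uint8))
    for i in range(1,k): 
        p=W[l==i]; print(n,'teat',len(p),p.mean(0).round(4),p.max(0).round(4),ce[i].round())
E
python3 - <<'E'
from meas import *
for n in ['top','scene']: meas(n,dict(np.load('/tmp/'+n+'.npz')))
E
```

```text
top pail [ 0.5915953  -0.08105244] 210
top grip [ 0.46903262 -0.03078005  0.0953815 ] [ 0.47799124 -0.00597355  0.09920313] 16 dir to pail -22.302313871982893
axis -107.69319692695777
top knob [ 0.59184795 -0.29818906  0.07285806] [ 0.61728086 -0.26589901  0.08060257] 57
flat [ 0.59173571 -0.29798248]
top teat 8 [ 0.4516 -0.3419  0.0806] [ 0.4552 -0.3391  0.0852] [334. 214.]
top teat 12 [ 0.3879 -0.2059  0.0881] [ 0.3925 -0.2019  0.0959] [290. 234.]
top teat 8 [ 0.3901 -0.3445  0.0848] [ 0.393  -0.3422  0.0901] [335. 234.]
top teat 4 [ 0.3179 -0.2968  0.0879] [ 0.3208 -0.2953  0.0892] [320. 257.]
top teat 7 [ 0.3097 -0.2267  0.0854] [ 0.3126 -0.2242  0.0893] [297. 259.]
scene pail [ 0.59435587 -0.08200708] 352
scene grip [ 0.46605077 -0.03281602  0.09497759] [ 0.48341308 -0.00244484  0.09998157] 107 dir to pail -20.976391683890576
axis 67.81140053762508
scene knob [ 0.59320844 -0.30171336  0.072439  ] [ 0.60613899 -0.28914937  0.08099147] 98
flat [ 0.59318871 -0.29937987]
scene teat 16 [ 0.3868 -0.2082  0.09  ] [ 0.3919 -0.2029  0.094 ] [248. 270.]
scene teat 15 [ 0.4515 -0.3444  0.0785] [ 0.4553 -0.3399  0.0827] [314. 291.]
scene teat 20 [ 0.309  -0.2292  0.0855] [ 0.313  -0.2242  0.0903] [230. 297.]
scene teat 1 [ 0.3042 -0.2282  0.0726] [ 0.3042 -0.2282  0.0726] [228. 302.]
scene teat 2 [ 0.3092 -0.2338  0.0712] [ 0.3108 -0.2337  0.0713] [232. 302.]
scene teat 1 [ 0.3187 -0.2404  0.0507] [ 0.3187 -0.2404  0.0507] [237. 307.]
scene teat 15 [ 0.3895 -0.348   0.0863] [ 0.3923 -0.3427  0.0911] [297. 308.]
scene teat 20 [ 0.3171 -0.2999  0.0856] [ 0.321  -0.2954  0.091 ] [256. 315.]
scene teat 1 [ 0.3139 -0.3     0.0681] [ 0.3139 -0.3     0.0681] [255. 321.]
```

Run:
```python
from h import *
plan([.388,-.206,.2],65)
```

```text
t 0.15 pos [0.2118 0.4524 0.2416] yaw 64.9 j6 1.57 F [ 0.5  0.5 -1.3] w 0.0854
  tool shift mm [-521.5  438.7   42.5] tilt [-7.0e-04 -1.5e-03 -1.0e+00]
  tool turn deg -0.1
```

>>> send_rows([
  [[-0.035,0.0294,0.001,0],[-0.035,0.0294,0.001,0],[-0.035,0.0294,0.001,0],[-0.035,0.0294,0.001,0],[-0.035,0.0294,0.001,0],[-0.035,0.0294,0.001,0],[-0.035,0.0294,0.001,0],[-0.035,0.0294,0.001,0]],
], hand=0.4)

```text
clock: 0.95
eef_pos: [0.3079, 0.0922, 0.2307]
tool_rot: [0.84, 0.543, -0.001, 0.001]
ft_force: [0.7, -0.4, 0.4]
grip_width: 0.0257
```

Run:
```python
from h import *
plan([.388,-.206,.2],65)
```

```text
t 0.95 pos [0.3079 0.0922 0.2307] yaw 65.7 j6 0.72 F [ 0.7 -0.4  0.4] w 0.0257
  tool shift mm [-238.8  195.5   31.6] tilt [-5.0e-04 -3.2e-03 -1.0e+00]
  tool turn deg 0.7
```

Follows well (hand 0.4 = 25.7 mm opening).

>>> send_rows([
  [[-0.035,0.0285,0.004,0.1],[-0.035,0.0285,0.004,0.1],[-0.035,0.0285,0.004,0.1],[-0.035,0.0285,0.004,0.1],[-0.035,0.0285,0.004,0.1],[-0.035,0.0285,0.004,0.1],[-0.028,0.025,0.004,0.1],[0,0,0,0]],
])

```text
clock: 1.75
eef_pos: [0.3877, -0.2239, 0.2024]
tool_rot: [0.846, 0.534, 0.001, 0.003]
ft_force: [-0.4, 0.4, -0.1]
grip_width: 0.0254
```

Run:
```python
from meas import *
meas('top');meas('scene');cam('wrist','w1')
plan([.388,-.206,.081],65)
```

```text
top pail [ 0.59166023 -0.08091301] 205
top grip [ 0.46604544 -0.03070548  0.09550775] [ 0.47825718 -0.00587101  0.1007044 ] 68 dir to pail -21.786313473502645
axis 69.18233316797148
top knob [ 0.59360416 -0.29718133  0.07247855] [ 0.62393199 -0.25259281  0.0821677 ] 58
flat [ 0.59181824 -0.29794518]
top teat 8 [ 0.4516 -0.3423  0.0786] [ 0.4552 -0.3397  0.0819] [334. 214.]
scene pail [ 0.59447991 -0.08277479] 187
scene grip [ 0.46567763 -0.03433986  0.09472202] [ 0.48197801 -0.00340227  0.10033333] 108 dir to pail -20.608317095191875
axis 71.65880105125093
scene knob [ 0.59318201 -0.30168458  0.07217449] [ 0.60723194 -0.28915671  0.08044678] 98
flat [ 0.5932776  -0.29928659]
scene teat 34 [ 0.3872 -0.2094  0.0862] [ 0.3929 -0.2045  0.0954] [249. 271.]
scene teat 24 [ 0.4511 -0.3455  0.0753] [ 0.4564 -0.3402  0.083 ] [314. 293.]
scene teat 35 [ 0.3083 -0.2302  0.0808] [ 0.3129 -0.2243  0.0922] [230. 299.]
scene teat 19 [ 0.3893 -0.3487  0.0849] [ 0.3917 -0.3429  0.0896] [297. 308.]
scene teat 31 [ 0.316  -0.3011  0.0821] [ 0.3209 -0.2961  0.0909] [256. 317.]
t 1.90 pos [ 0.3863 -0.2196  0.2028] yaw 64.8 j6 -0.08 F [-0.6  0.3 -0.1] w 0.0254
  tool shift mm [ 12.9  -4.7 121.8] tilt [ 3.4e-03 -9.0e-04 -1.0e+00]
  tool turn deg -0.2
```

View pics/w1.png

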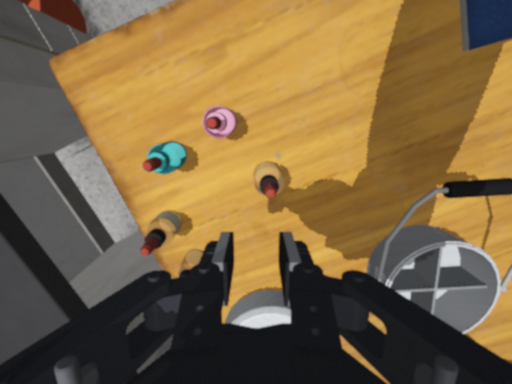

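The wrist view shows bottle A (amber) at (268,185) between the fingers, pink at (219,122) and turquoise at (166,157). I'm going down on the amber one.

>>> send_rows([
  [[0.0125,-0.005,0.01,0],[0,0,0.02,0],[0,0,0.02,0],[0,0,0.02,0],[0,0,0.02,0],[0,0,0.01,0],[0,0,0,0],[0,0,0,0]],
])

```text
clock: 2.7
eef_pos: [0.3876, -0.195, 0.1042]
tool_rot: [0.84, 0.543, 0.003, 0.003]
ft_force: [0.2, 0.2, 0.5]
grip_width: 0.0258
```

Run:
```python
from meas import *
meas('scene');cam('wrist','w2')
plan([.388,-.207,.081],65)
```

```text
scene pail [ 0.59477946 -0.0824757 ] 225
scene grip [ 0.46546637 -0.03238361  0.09445589] [ 0.48244155 -0.00313309  0.10873089] 99 dir to pail -21.17490166673291
axis -113.73738927754749
scene knob [ 0.59343137 -0.30151905  0.07193681] [ 0.60658102 -0.28906338  0.07866693] 99
flat [ 0.59316986 -0.29929696]
scene teat 24 [ 0.4508 -0.3457  0.0757] [ 0.4558 -0.3412  0.0844] [314. 293.]
scene teat 33 [ 0.3082 -0.2302  0.0812] [ 0.3116 -0.2246  0.0912] [230. 299.]
scene teat 17 [ 0.3893 -0.3482  0.0857] [ 0.3923 -0.3437  0.0885] [297. 308.]
scene teat 28 [ 0.3162 -0.3007  0.0831] [ 0.3211 -0.2953  0.091 ] [256. 317.]
t 2.80 pos [ 0.3879 -0.1955  0.1044] yaw 65.7 j6 -0.05 F [-0.3 -0.4 -1.1] w 0.0255
  tool shift mm [-10.5   4.6  23.4] tilt [ 0.0096 -0.002  -1.    ]
  tool turn deg 0.7
```

View pics/w2.png

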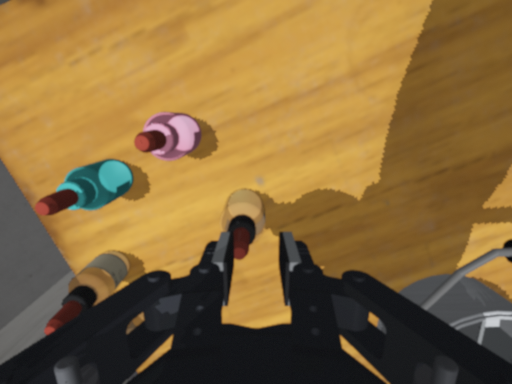

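>>> send_rows([
  [[0,0,-0.01,0],[-0.005,0.0025,0,0.3],[-0.005,0.0025,0,0.3],[0,0,0,0],[0,0,0,0],[0,0,0,0],[0,0,0,0],[0,0,0,0]],
])

```text
clock: 3.6
eef_pos: [0.3892, -0.2089, 0.1172]
tool_rot: [0.843, 0.537, 0.004, 0.005]
ft_force: [0.1, -0.3, -0.7]
grip_width: 0.0255
```

Run:
```python
from meas import *
plan([.388,-.207,.081],65)
```

```text
t 3.60 pos [ 0.3892 -0.2089  0.1172] yaw 65.0 j6 -0.06 F [ 0.1 -0.3 -0.7] w 0.0255
  tool shift mm [ 1.1 -2.3 36.2] tilt [ 0.0127 -0.0035 -0.9999]
  tool turn deg 0.0
```

>>> send_rows([
  [[0.001,-0.002,0.012,0],[0,0,0.012,0],[0,0,0.009,0],[0,0,0,0],[0,0,0,0],[0,0,0,0],[0,0,0,0],[0,0,0,0]],
])

```text
clock: 4.4
eef_pos: [0.3891, -0.2072, 0.0841]
tool_rot: [0.843, 0.538, 0.005, 0.006]
ft_force: [0.7, 0.7, -0.5]
grip_width: 0.0256
```

Run:
```python
from meas import *
plan([.388,-.207,.081],65); cam('wrist','w3')
```

```text
t 4.40 pos [ 0.3891 -0.2072  0.0841] yaw 65.1 j6 -0.06 F [ 0.7  0.7 -0.5] w 0.0256
  tool shift mm [-0.3 -1.1  3.1] tilt [ 0.0143 -0.0043 -0.9999]
  tool turn deg 0.1
```

View pics/w3.png

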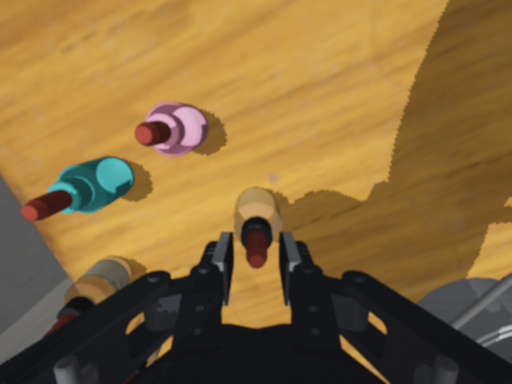

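Bottle A's teat is at (257,258), centred between the pads. Closing.

>>> send_rows([
  [[0,0,0.001,0],[0,0,0,0],[0,0,0,0],[0,0,0,0],[0,0,0,0],[0,0,0,0],[0,0,0,0],[0,0,0,0]],
], hand=1)

```text
clock: 5.25
eef_pos: [0.3896, -0.2075, 0.0837]
tool_rot: [0.843, 0.538, 0.005, 0.006]
ft_force: [-0.3, 0.1, 1.0]
grip_width: 0.01
```

>>> send_rows([
  [[0,0,-0.01,0],[0,0,-0.02,0],[0,0,-0.03,0],[0,0,-0.04,0],[0,0,-0.03,0],[0,0,0,0],[0,0,0,0],[0,0,0,0]],
])

```text
clock: 6.05
eef_pos: [0.3855, -0.2059, 0.2202]
tool_rot: [0.843, 0.538, 0.004, 0.005]
ft_force: [0.5, 0.2, -0.9]
grip_width: 0.0095
```

Run:
```python
from meas import *
plan([.627,-.067,.20],65); cam('wrist','w4'); cam('scene','s4')
```

```text
t 6.05 pos [ 0.3855 -0.2059  0.2202] yaw 65.0 j6 -0.06 F [ 0.5  0.2 -0.9] w 0.0095
  tool shift mm [227.8 160.   22.7] tilt [ 0.0124 -0.0035 -0.9999]
  tool turn deg 0.0
```

View pics/w4.png

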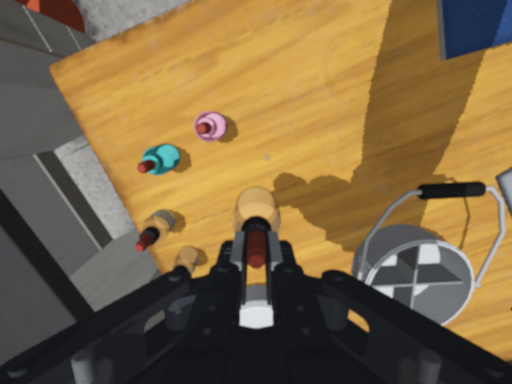

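View pics/s4.png

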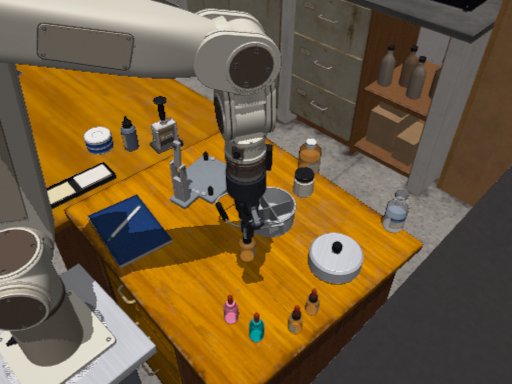

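The bottle is held, hanging at scene (247,250).

>>> send_rows([
  [[0.03,0.021,0,0],[0.035,0.0245,0,0],[0.035,0.0245,0,0],[0.035,0.0245,0,0],[0.035,0.0245,0,0],[0.03,0.021,0,0],[0.015,0.01,0,0],[0,0,0,0]],
])

```text
clock: 6.95
eef_pos: [0.6141, -0.0685, 0.2062]
tool_rot: [0.844, 0.536, -0.005, -0.004]
ft_force: [-0.9, 0.7, -0.8]
grip_width: 0.0101
```

>>> send_rows([
  [[0,0,0,0],[0,0,0,0],[0,0,0,0],[0,0,0,0],[0,0,0,0],[0,0,0,0],[0,0,0,0],[0,0,0,0]],
])

```text
clock: 7.75
eef_pos: [0.6093, -0.0716, 0.2046]
tool_rot: [0.846, 0.534, -0.007, -0.005]
ft_force: [-0.6, -0.5, 0.2]
grip_width: 0.01
```

Run:
```python
from meas import *
plan([.627,-.067,.16],68); cam('wrist','w5'); meas('top')
```

```text
t 7.75 pos [ 0.6093 -0.0716  0.2046] yaw 64.5 j6 0.33 F [-0.6 -0.5  0.2] w 0.0100
  tool shift mm [12.1 14.7 44.3] tilt [-1.830e-02  9.000e-04 -9.998e-01]
  tool turn deg -3.5
top pail [ 0.58880161 -0.08285281] 37
top knob [ 0.5938537  -0.29712846  0.07365371] [ 0.61933613 -0.27180477  0.08187676] 54
flat [ 0.59183143 -0.29802409]
top teat 8 [ 0.4516 -0.3424  0.0781] [ 0.4552 -0.3392  0.0805] [334. 214.]
top teat 7 [ 0.3907 -0.3446  0.0862] [ 0.393  -0.3424  0.0912] [335. 234.]
top teat 4 [ 0.3177 -0.2971  0.0859] [ 0.3205 -0.295   0.0891] [320. 257.]
top teat 7 [ 0.3097 -0.2266  0.0856] [ 0.3131 -0.224   0.0897] [297. 259.]
```

View pics/w5.png

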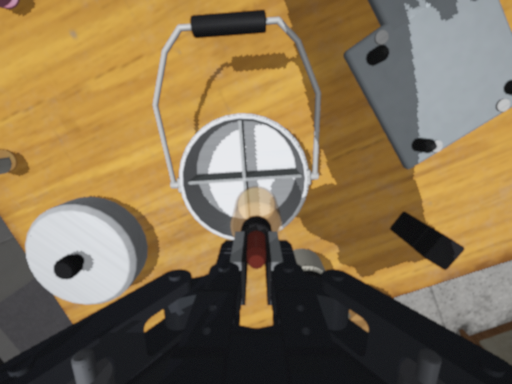

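>>> send_rows([
  [[0.006,0.007,0,-1.7],[0.006,0.007,0,-1.7],[0,0,0,0],[0,0,0,0],[0,0,0,0],[0,0,0,0],[0,0,0,0],[0,0,0,0]],
])

```text
clock: 8.65
eef_pos: [0.629, -0.0654, 0.2035]
tool_rot: [0.828, 0.561, -0.008, -0.006]
ft_force: [-0.3, 0.5, -1.2]
grip_width: 0.0097
```

Run:
```python
from meas import *
plan([.628,-.067,.12],68)
```

```text
t 8.65 pos [ 0.629  -0.0654  0.2035] yaw 68.3 j6 0.28 F [-0.3  0.5 -1.2] w 0.0097
  tool shift mm [-1.3  1.1 83.5] tilt [-0.0191  0.0011 -0.9998]
  tool turn deg 0.3
```

>>> send_rows([
  [[0,0,0.02,0],[0,0,0.02,0],[0,0,0.02,0],[0,0,0.02,0],[0,0,0,0],[0,0,0,0],[0,0,0,0],[0,0,0,0]],
])

```text
clock: 9.45
eef_pos: [0.6293, -0.0661, 0.1259]
tool_rot: [0.828, 0.561, -0.005, -0.003]
ft_force: [-0.8, 0.9, 0.4]
grip_width: 0.0098
```

Run:
```python
from meas import *
plan([.628,-.067,.089],68); cam('wrist','w6');cam('scene','s6')
```

```text
t 9.45 pos [ 0.6293 -0.0661  0.1259] yaw 68.2 j6 0.28 F [-0.8  0.9  0.4] w 0.0098
  tool shift mm [-1.2 -0.5 36.9] tilt [-1.170e-02  3.000e-04 -9.999e-01]
  tool turn deg 0.2
```

View pics/w6.png

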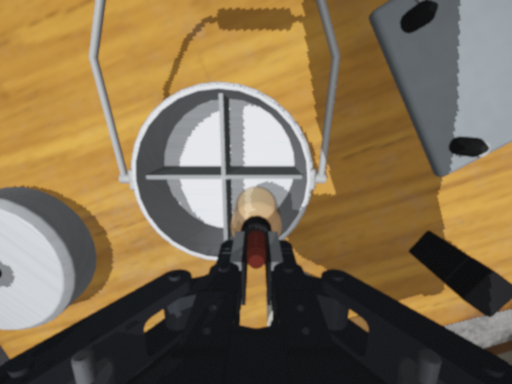

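The bottle, at (257,205), sits inside the lower right compartment. Lowering and releasing it.

>>> send_rows([
  [[-0.001,0,0.012,0],[0,0,0.012,0],[0,0,0.008,0],[0,0,0,0],[0,0,0,0],[0,0,0,0],[0,0,0,0],[0,0,0,0]],
])

```text
clock: 10.35
eef_pos: [0.6287, -0.0672, 0.0915]
tool_rot: [0.828, 0.561, -0.004, -0.003]
ft_force: [-0.3, -0.2, 0.1]
grip_width: 0.0097
```

Run:
```python
from meas import *
plan([.628,-.067,.089],68)
```

```text
t 10.35 pos [ 0.6287 -0.0672  0.0915] yaw 68.2 j6 0.27 F [-0.3 -0.2  0.1] w 0.0097
  tool shift mm [-0.1 -0.7  2.5] tilt [-1.090e-02  1.000e-04 -9.999e-01]
  tool turn deg 0.2
```

>>> send_rows([
  [[0,0,0.003,0],[0,0,0,0],[0,0,0,0],[0,0,0,0],[0,0,0,0],[0,0,0,0],[0,0,0,0],[0,0,0,0]],
])

```text
clock: 11.15
eef_pos: [0.6294, -0.0672, 0.0892]
tool_rot: [0.828, 0.561, -0.004, -0.002]
ft_force: [-0.1, 0.1, -0.6]
grip_width: 0.0095
```

>>> send_rows([
  [[0,0,0,0],[0,0,0,0],[0,0,0,0],[0,0,0,0],[0,0,-0.01,0],[0,0,-0.03,0],[0,0,-0.04,0],[0,0,-0.04,0]],
], hand=0.4)

```text
clock: 11.95
eef_pos: [0.6262, -0.0667, 0.207]
tool_rot: [0.828, 0.561, -0.009, -0.007]
ft_force: [0.7, 0.3, -0.0]
grip_width: 0.0261
```

Run:
```python
from meas import *
plan([.390,-.346,.20],68); cam('wrist','w7')
```

```text
t 11.95 pos [ 0.6262 -0.0667  0.207 ] yaw 68.2 j6 0.27 F [ 0.7  0.3 -0. ] w 0.0261
  tool shift mm [-346.9 -115.6   12.2] tilt [-0.024   0.0015 -0.9997]
  tool turn deg 0.2
```

View pics/w7.png

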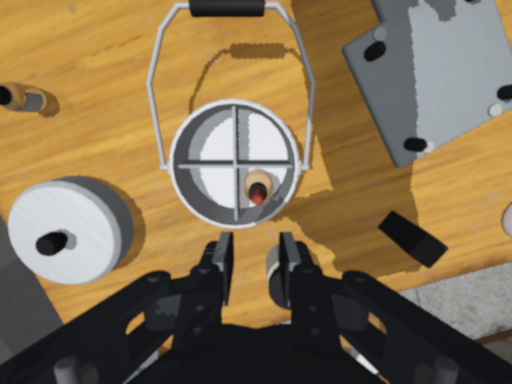

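Bottle A stands in its compartment at (258,187). Next is bottle B.

>>> send_rows([
  [[-0.03,-0.01,0,0],[-0.042,-0.014,0,0],[-0.042,-0.014,0,0],[-0.042,-0.014,0,0],[-0.042,-0.014,0,0],[-0.042,-0.014,0,0],[-0.042,-0.014,0,0],[-0.03,-0.01,0,0]],
])

```text
clock: 12.8
eef_pos: [0.4188, -0.3245, 0.2274]
tool_rot: [0.825, 0.566, 0.003, 0.006]
ft_force: [0.6, -0.4, 0.3]
grip_width: 0.0249
```

>>> send_rows([
  [[-0.01,-0.003,0,0],[0,0,0,0],[0,0,0,0],[0,0,0,0],[0,0,0,0],[0,0,0,0],[0,0,0,0],[0,0,0,0]],
])

```text
clock: 13.6
eef_pos: [0.4138, -0.332, 0.2294]
tool_rot: [0.824, 0.566, 0.004, 0.007]
ft_force: [0.1, -0.2, -0.1]
grip_width: 0.0255
```

Run:
```python
from meas import *
plan([.390,-.346,.13],66); cam('wrist','w8'); meas('top'); meas('scene')
```

```text
t 13.60 pos [ 0.4138 -0.332   0.2294] yaw 68.9 j6 -0.31 F [ 0.1 -0.2 -0.1] w 0.0255
  tool shift mm [-21.5 -18.9  99.2] tilt [ 0.0153 -0.0076 -0.9999]
  tool turn deg 2.9
top pail [ 0.59164183 -0.08099387] 204
top grip [ 0.46699663 -0.03046805  0.09537701] [ 0.48111775 -0.00609192  0.10039247] 60 dir to pail -22.06552547684077
axis -113.33776833624276
top knob [ 0.59429845 -0.29863181  0.07176855] [ 0.64268515 -0.25289184  0.08060787] 58
flat [ 0.59182674 -0.29803147]
top teat 8 [ 0.6248 -0.066   0.0923] [ 0.6288 -0.0607  0.0987] [248. 157.]
top teat 8 [ 0.4374 -0.2731  0.0793] [ 0.4409 -0.27    0.0825] [312. 218.]
top teat 10 [ 0.3904 -0.3463  0.0857] [ 0.3929 -0.3428  0.0916] [336. 234.]
top teat 3 [ 0.3169 -0.2972  0.0881] [ 0.318  -0.2954  0.0893] [320. 257.]
top teat 7 [ 0.3099 -0.2265  0.0872] [ 0.3126 -0.2238  0.091 ] [297. 259.]
scene pail [ 0.59391856 -0.08200536] 270
scene grip [ 0.46616785 -0.03210205  0.09478868] [0.48360242 0.00050979 0.10139555] 105 dir to pail -21.33712346346505
axis 68.06825499844234
scene knob [ 0.59375916 -0.30134257  0.0717775 ] [ 0.6419696  -0.27827852  0.07861416] 101
flat [ 0.59289639 -0.29895713]
scene teat 19 [ 0.6243 -0.0698  0.0889] [ 0.628  -0.0675  0.0991] [275. 189.]
scene teat 27 [ 0.437  -0.2763  0.0755] [ 0.4426 -0.2699  0.0827] [286. 278.]
scene teat 35 [ 0.3084 -0.2301  0.0806] [ 0.3126 -0.2237  0.0894] [230. 299.]
scene teat 17 [ 0.3893 -0.3482  0.0857] [ 0.3927 -0.3433  0.0898] [297. 308.]
scene teat 30 [ 0.3159 -0.3008  0.082 ] [ 0.3207 -0.2956  0.0896] [256. 317.]
scene teat 2 [ 0.3894 -0.3516  0.0746] [ 0.3901 -0.3508  0.0748] [298. 312.]
```

View pics/w8.png

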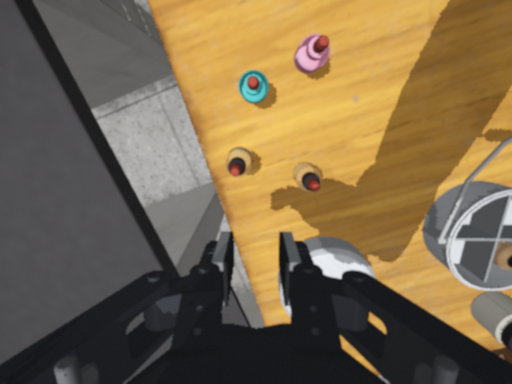

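The disturbance has happened: bottle C was knocked to (0.437,-0.273) and still stands, at wrist (310,180). B is at wrist (238,163), where it was. Continuing with B.

>>> send_rows([
  [[-0.01,-0.009,0.02,1],[-0.01,-0.009,0.02,1],[0,0,0.02,1],[0,0,0.02,0],[0,0,0.015,0],[0,0,0,0],[0,0,0,0],[0,0,0,0]],
])

```text
clock: 14.55
eef_pos: [0.391, -0.347, 0.1333]
tool_rot: [0.84, 0.543, 0.005, 0.01]
ft_force: [0.0, 1.1, 0.2]
grip_width: 0.0258
```

Run:
```python
from meas import *
plan([.390,-.346,.079],66)
```

```text
t 14.55 pos [ 0.391  -0.347   0.1333] yaw 65.7 j6 -0.30 F [0.  1.1 0.2] w 0.0258
  tool shift mm [ 0.6 -2.5 54.2] tilt [ 0.0188 -0.0108 -0.9998]
  tool turn deg -0.3
```

>>> send_rows([
  [[0.0005,-0.0025,0.014,0],[0,0,0.016,0],[0,0,0.016,0],[0,0,0.006,0],[0,0,0,0],[0,0,0,0],[0,0,0,0],[0,0,0,0]],
])

```text
clock: 15.35
eef_pos: [0.3955, -0.3509, 0.0889]
tool_rot: [0.84, 0.543, 0.007, 0.018]
ft_force: [0.3, 0.4, -0.0]
grip_width: 0.0256
```

Run:
```python
from meas import *
plan([.390,-.346,.079],66); cam('wrist','w9')
```

```text
t 15.35 pos [ 0.3955 -0.3509  0.0889] yaw 65.7 j6 -0.30 F [ 0.3  0.4 -0. ] w 0.0256
  tool shift mm [ 2.2 -7.4  9.6] tilt [ 0.0317 -0.0223 -0.9992]
  tool turn deg -0.3
```

View pics/w9.png

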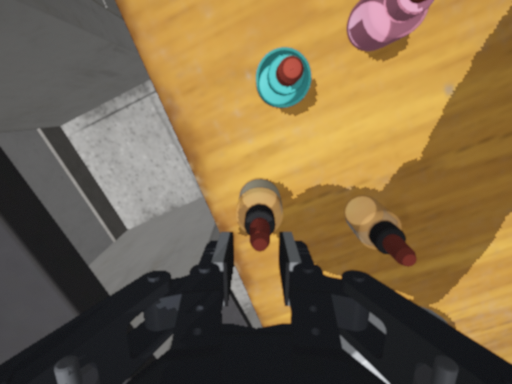

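Run:
```python
from meas import *
o=bot.get_obs(); print(o['joint_pos'].round(3),o['joint_vel'].round(3),o['tau'].round(2))
```

```text
[-0.728  0.387 -0.214  0.931  0.004 -0.305] [ 0.     0.004 -0.003 -0.003 -0.002  0.   ] [ 0.000e+00 -4.048e+01  2.158e+01 -2.200e-01  1.000e-02 -0.000e+00]
```

>>> send_rows([
  [[0.001,-0.007,0.009,0],[0,0,0,0],[0,0,0,0],[0,0,0,0],[0,0,0,0],[0,0,0,0],[0,0,0,0],[0,0,0,0]],
])

```text
clock: 16.2
eef_pos: [0.3895, -0.3472, 0.0794]
tool_rot: [0.84, 0.543, 0.007, 0.018]
ft_force: [0.3, -0.3, 0.2]
grip_width: 0.0254
```

Run:
```python
from meas import *
plan([.390,-.346,.079],66); cam('wrist','w10')
```

```text
t 16.20 pos [ 0.3895 -0.3472  0.0794] yaw 65.7 j6 -0.31 F [ 0.3 -0.3  0.2] w 0.0254
  tool shift mm [ 1.3 -0.   0.4] tilt [ 0.0324 -0.023  -0.9992]
  tool turn deg -0.3
```

View pics/w10.png

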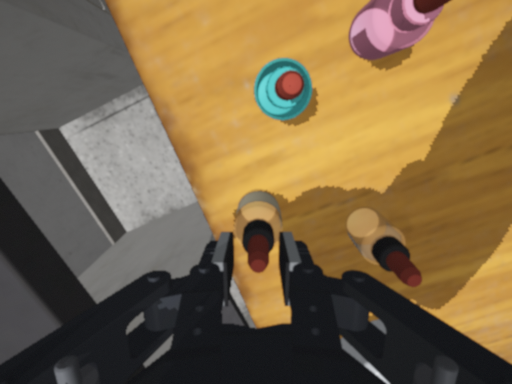

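B's teat at (258,255) is between the pads. Closing and lifting.

>>> send_rows([
  [[0,0,0.001,0],[0,0,0,0],[0,0,0,0],[0,0,0,0],[0,0,0,0],[0,0,0,0],[0,0,0,0],[0,0,0,0]],
], hand=1)

```text
clock: 17.05
eef_pos: [0.3899, -0.3473, 0.0787]
tool_rot: [0.84, 0.543, 0.008, 0.019]
ft_force: [0.2, 0.5, 0.6]
grip_width: 0.0102
```

>>> send_rows([
  [[0,0,-0.01,0],[0,0,-0.02,0],[0,0,-0.03,0],[0,0,-0.04,0],[0,0,-0.03,0],[0,0,0,0],[0,0,0,0],[0,0,0,0]],
])

```text
clock: 17.85
eef_pos: [0.3835, -0.343, 0.2146]
tool_rot: [0.84, 0.543, 0.007, 0.017]
ft_force: [-0.6, 0.6, -2.0]
grip_width: 0.0101
```

Run:
```python
from meas import *
plan([.5786,-.0476,.20],68)
```

```text
t 17.85 pos [ 0.3835 -0.343   0.2146] yaw 65.7 j6 -0.31 F [-0.6  0.6 -2. ] w 0.0101
  tool shift mm [349.6  55.9  14. ] tilt [ 0.0294 -0.0214 -0.9993]
  tool turn deg -2.3
```

>>> send_rows([
  [[0.03,0.005,0,-0.3],[0.042,0.007,0,-0.3],[0.045,0.007,0,-0.3],[0.045,0.007,0,-0.3],[0.045,0.007,0,-0.3],[0.045,0.007,0,-0.3],[0.045,0.007,0,-0.3],[0.03,0.005,0,-0.3]],
])

```text
clock: 18.65
eef_pos: [0.5591, -0.056, 0.1998]
tool_rot: [0.831, 0.556, -0.001, 0.009]
ft_force: [0.2, -0.2, -0.6]
grip_width: 0.01
```

>>> send_rows([
  [[0.01,0.002,0,0],[0,0,0,0],[0,0,0,0],[0,0,0,0],[0,0,0,0],[0,0,0,0],[0,0,0,0],[0,0,0,0]],
])

```text
clock: 19.45
eef_pos: [0.5613, -0.0488, 0.1946]
tool_rot: [0.832, 0.555, -0.006, 0.006]
ft_force: [-0.5, -0.2, -0.7]
grip_width: 0.0101
```

Run:
```python
from meas import *
plan([.5786,-.0476,.12],68); cam('wrist','w11')
```

```text
t 19.45 pos [ 0.5613 -0.0488  0.1946] yaw 67.5 j6 0.32 F [-0.5 -0.2 -0.7] w 0.0101
  tool shift mm [ 9.  15.3 74.5] tilt [-0.0035 -0.0166 -0.9999]
  tool turn deg -0.5
```

View pics/w11.png

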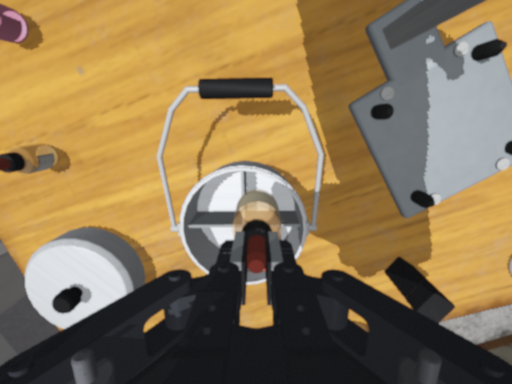

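>>> send_rows([
  [[0.005,0.0085,0,-0.3],[0.0045,0.0085,0,0],[0,0,0.01,0],[0,0,0.02,0],[0,0,0.01,0],[0,0,0,0],[0,0,0,0],[0,0,0,0]],
])

```text
clock: 20.3
eef_pos: [0.5835, -0.0465, 0.1518]
tool_rot: [0.83, 0.558, -0.006, 0.006]
ft_force: [0.7, 0.5, 0.2]
grip_width: 0.0102
```

Run:
```python
from meas import *
plan([.581,-.048,.12],68); cam('wrist','w12')
```

```text
t 20.30 pos [ 0.5835 -0.0465  0.1518] yaw 67.8 j6 0.32 F [0.7 0.5 0.2] w 0.0102
  tool shift mm [-1.8 -1.9 31.8] tilt [-0.0029 -0.0166 -0.9999]
  tool turn deg -0.2
```

View pics/w12.png

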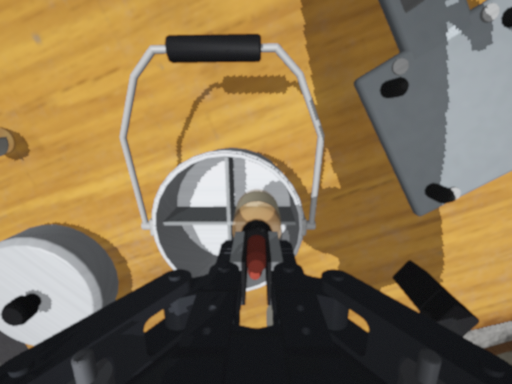

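>>> send_rows([
  [[-0.002,-0.002,0,0],[0,0,0.01,0],[0,0,0.012,0],[0,0,0.006,0],[0,0,0,0],[0,0,0,0],[0,0,0,0],[0,0,0,0]],
])

```text
clock: 21.15
eef_pos: [0.5813, -0.0484, 0.1228]
tool_rot: [0.83, 0.558, -0.005, 0.007]
ft_force: [0.7, -0.5, -0.7]
grip_width: 0.0097
```

Run:
```python
from meas import *
plan([.581,-.048,.085],68); cam('wrist','w13')
```

```text
t 21.15 pos [ 0.5813 -0.0484  0.1228] yaw 67.8 j6 0.31 F [ 0.7 -0.5 -0.7] w 0.0097
  tool shift mm [ 0.8 -0.7 37.8] tilt [-2.000e-04 -1.680e-02 -9.999e-01]
  tool turn deg -0.2
```

View pics/w13.png

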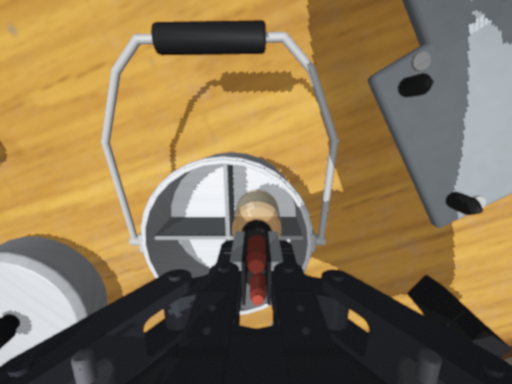

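>>> send_rows([
  [[0,0,0.012,0],[0,0,0.012,0],[0,0,0.009,0],[0,0,0.003,0],[0,0,0,0],[0,0,0,0],[0,0,0,0],[0,0,0,0]],
])

```text
clock: 22.0
eef_pos: [0.5815, -0.049, 0.0836]
tool_rot: [0.83, 0.558, -0.005, 0.007]
ft_force: [-0.9, -0.2, -0.7]
grip_width: 0.0101
```

Run:
```python
from meas import *
plan([.581,-.048,.083],68)
```

```text
t 22.00 pos [ 0.5815 -0.049   0.0836] yaw 67.8 j6 0.31 F [-0.9 -0.2 -0.7] w 0.0101
  tool shift mm [ 0.8 -0.8  0.6] tilt [-1.000e-04 -1.690e-02 -9.999e-01]
  tool turn deg -0.2
```

Release and rise, then bottle C.

>>> send_rows([
  [[0,0,0,0],[0,0,0,0],[0,0,0,0],[0,0,0,0],[0,0,-0.01,0],[0,0,-0.03,0],[0,0,-0.04,0],[0,0,-0.04,0]],
], hand=0.4)

```text
clock: 22.8
eef_pos: [0.5775, -0.0467, 0.203]
tool_rot: [0.83, 0.558, -0.01, 0.003]
ft_force: [1.7, -0.3, -0.1]
grip_width: 0.0256
```

Run:
```python
from meas import *
plan([.437,-.274,.20],68); cam('wrist','w14')
```

```text
t 22.80 pos [ 0.5775 -0.0467  0.203 ] yaw 67.8 j6 0.31 F [ 1.7 -0.3 -0.1] w 0.0256
  tool shift mm [-263.4  -44.3    8.4] tilt [-0.0127 -0.016  -0.9998]
  tool turn deg -0.2
```

View pics/w14.png

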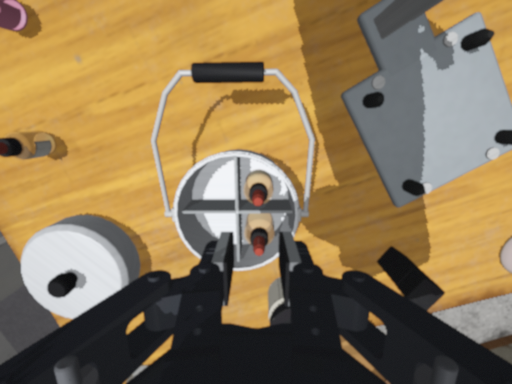

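Both stand in separate compartments, at (258,188) and (259,232). Going to C.

>>> send_rows([
  [[-0.03,-0.005,0,0],[-0.04,-0.007,0,0],[-0.042,-0.007,0,0],[-0.042,-0.007,0,0],[-0.042,-0.007,0,0],[-0.035,-0.006,0,0],[-0.015,-0.002,0,0],[0,0,0,0]],
])

```text
clock: 23.65
eef_pos: [0.4515, -0.2666, 0.2254]
tool_rot: [0.829, 0.56, 0.002, 0.015]
ft_force: [0.2, 0.7, 0.0]
grip_width: 0.0259
```

>>> send_rows([
  [[0,0,0,0],[0,0,0,0],[0,0,0,0],[0,0,0,0],[0,0,0,0],[0,0,0,0],[0,0,0,0],[0,0,0,0]],
])

```text
clock: 24.45
eef_pos: [0.4543, -0.2625, 0.226]
tool_rot: [0.827, 0.562, 0.003, 0.015]
ft_force: [-1.2, -0.4, 0.3]
grip_width: 0.0256
```

Run:
```python
from meas import *
meas('top');meas('scene')
plan([.437,-.2745,.13],68)
```

```text
top pail [ 0.5916799  -0.08103596] 202
top grip [ 0.46648146 -0.02963136  0.09510444] [ 0.48083655 -0.00268933  0.10152533] 80 dir to pail -22.32231716557382
axis -110.4452792604492
top knob [ 0.59300107 -0.2986479   0.0724296 ] [ 0.64309534 -0.27535776  0.08161509] 57
flat [ 0.59174529 -0.29812498]
top teat 8 [ 0.6247 -0.066   0.0929] [ 0.628  -0.0608  0.0984] [248. 157.]
top teat 8 [ 0.5804 -0.0484  0.0847] [ 0.5859 -0.0424  0.0951] [242. 171.]
scene pail [ 0.59387969 -0.08168608] 216
scene grip [ 0.46554283 -0.03348138  0.09502505] [ 0.48397886 -0.00332151  0.10059202] 109 dir to pail -20.5867193360756
axis 68.1759287176584
scene knob [ 0.59333971 -0.30153877  0.07183852] [ 0.60921976 -0.28969984  0.08033739] 100
flat [ 0.59316452 -0.29919711]
scene teat 13 [ 0.5813 -0.0487  0.0874] [ 0.6044 -0.0196  0.0963] [258. 194.]
scene teat 23 [ 0.4369 -0.2761  0.0758] [ 0.4416 -0.2699  0.0828] [286. 278.]
scene teat 32 [ 0.3083 -0.23    0.0813] [ 0.3121 -0.2226  0.0911] [230. 299.]
scene teat 31 [ 0.3163 -0.3007  0.0817] [ 0.3217 -0.2947  0.0904] [256. 317.]
t 24.55 pos [ 0.4542 -0.2626  0.226 ] yaw 68.4 j6 -0.14 F [-0.4  0.2 -0.4] w 0.0256
  tool shift mm [-16.3 -14.4  95.8] tilt [ 0.0229 -0.0219 -0.9995]
  tool turn deg 0.4
```

>>> send_rows([
  [[-0.008,-0.008,0.02,0.2],[-0.008,-0.008,0.025,0.2],[0,0,0.025,0],[0,0,0.02,0],[0,0,0,0],[0,0,0,0],[0,0,0,0],[0,0,0,0]],
])

```text
clock: 25.35
eef_pos: [0.4371, -0.2758, 0.1369]
tool_rot: [0.829, 0.559, 0.005, 0.019]
ft_force: [-0.3, -0.2, -0.2]
grip_width: 0.0254
```

Run:
```python
from meas import *
plan([.437,-.2735,.071],68)
```

```text
t 25.35 pos [ 0.4371 -0.2758  0.1369] yaw 68.0 j6 -0.18 F [-0.3 -0.2 -0.2] w 0.0254
  tool shift mm [ 3.  -3.4 65.7] tilt [ 0.0294 -0.0258 -0.9992]
  tool turn deg -0.0
```

>>> send_rows([
  [[0.0025,-0.003,0.015,0],[0,0,0.02,0],[0,0,0.02,0],[0,0,0.007,0],[0,0,0,0],[0,0,0,0],[0,0,0,0],[0,0,0,0]],
])

```text
clock: 26.15
eef_pos: [0.4442, -0.2778, 0.0827]
tool_rot: [0.829, 0.559, 0.009, 0.028]
ft_force: [-0.5, 0.0, 0.1]
grip_width: 0.0259
```

Run:
```python
from meas import *
plan([.437,-.2735,.071],68); cam('wrist','w15')
```

```text
t 26.15 pos [ 0.4442 -0.2778  0.0827] yaw 68.0 j6 -0.17 F [-0.5  0.   0.1] w 0.0259
  tool shift mm [ 1.5 -9.  11.2] tilt [ 0.0454 -0.0357 -0.9983]
  tool turn deg -0.0
```

View pics/w15.png

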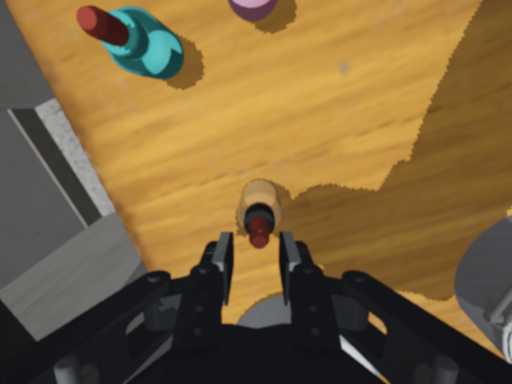

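Tool tilt has drifted to 3°. Fast descents seem to cause it, so I'll try a fast rise and a slow descent to undo it.

>>> send_rows([
  [[0,0,-0.01,0],[0,0,-0.03,0],[0,0,-0.045,0],[0,0,-0.045,0],[0,0,0,0],[0,0,0,0],[0,0,0,0],[0,0,0,0]],
])

```text
clock: 27.0
eef_pos: [0.4375, -0.2727, 0.2215]
tool_rot: [0.829, 0.559, 0.009, 0.029]
ft_force: [0.3, -0.1, 0.2]
grip_width: 0.0263
```

Run:
```python
from meas import *
plan([.437,-.2735,.071],68); print(bot.get_obs()['joint_pos'].round(3))
```

```text
t 27.00 pos [ 0.4375 -0.2727  0.2215] yaw 68.0 j6 -0.17 F [ 0.3 -0.1  0.2] w 0.0263
  tool shift mm [  1.6  -9.  150.3] tilt [ 0.0477 -0.0371 -0.9982]
  tool turn deg -0.0
[-0.554  0.235 -0.059  1.217 -0.007 -0.17 ]
```

>>> send_rows([
  [[0,0,0.01,0],[0,0,0.01,0],[0,0,0.01,0],[0,0,0.01,0],[0,0,0.01,0],[0,0,0.01,0],[0,0,0,0],[0,0,0,0]],
])

```text
clock: 27.8
eef_pos: [0.437, -0.2729, 0.1498]
tool_rot: [0.829, 0.559, 0.007, 0.023]
ft_force: [0.1, 0.7, -0.5]
grip_width: 0.0257
```

Run:
```python
from meas import *
plan([.437,-.2735,.071],68); print(bot.get_obs()['joint_pos'].round(3))
```

```text
t 27.80 pos [ 0.437  -0.2729  0.1498] yaw 68.0 j6 -0.17 F [ 0.1  0.7 -0.5] w 0.0257
  tool shift mm [ 0.6 -3.4 78.7] tilt [ 0.0366 -0.0303 -0.9989]
  tool turn deg -0.0
[-0.555  0.296 -0.172  1.056 -0.006 -0.171]
```

>>> send_rows([
  [[0,0,0.01,0],[0,0,0.01,0],[0,0,0.01,0],[0,0,0.01,0],[0,0,0.01,0],[0,-0.001,0.008,0],[0,0,0,0],[0,0,0,0]],
])

```text
clock: 28.6
eef_pos: [0.4388, -0.2747, 0.0871]
tool_rot: [0.829, 0.559, 0.007, 0.023]
ft_force: [-0.7, -0.1, 0.7]
grip_width: 0.0256
```

Run:
```python
from meas import *
plan([.437,-.2735,.071],68); print(bot.get_obs()['joint_pos'].round(3))
```

```text
t 28.60 pos [ 0.4388 -0.2747  0.0871] yaw 68.0 j6 -0.17 F [-0.7 -0.1  0.7] w 0.0256
  tool shift mm [ 0.7 -2.9 16. ] tilt [ 0.0377 -0.0309 -0.9988]
  tool turn deg -0.0
[-0.556  0.364 -0.257  0.902 -0.006 -0.172]
```

>>> send_rows([
  [[0.001,-0.002,0.008,0],[0,0,0.007,0],[0,0,0,0],[0,0,0,0],[0,0,0,0],[0,0,0,0],[0,0,0,0],[0,0,0,0]],
])

```text
clock: 29.4
eef_pos: [0.439, -0.2741, 0.0723]
tool_rot: [0.829, 0.559, 0.008, 0.025]
ft_force: [0.2, 0.1, 0.9]
grip_width: 0.0254
```

Run:
```python
from meas import *
plan([.437,-.2735,.071],68); cam('wrist','w16')
```

```text
t 29.40 pos [ 0.439  -0.2741  0.0723] yaw 68.0 j6 -0.17 F [0.2 0.1 0.9] w 0.0254
  tool shift mm [-0.1 -2.1  1.2] tilt [ 0.0406 -0.0327 -0.9986]
  tool turn deg -0.0
```

View pics/w16.png

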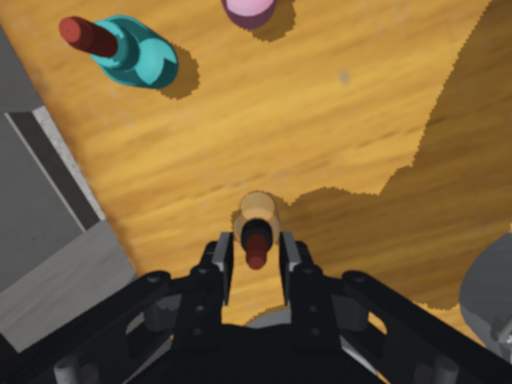

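>>> send_rows([
  [[0,-0.001,0.001,0],[0,0,0,0],[0,0,0,0],[0,0,0,0],[0,0,0,0],[0,0,0,0],[0,0,0,0],[0,0,0,0]],
], hand=1)

```text
clock: 30.25
eef_pos: [0.4385, -0.274, 0.0717]
tool_rot: [0.829, 0.559, 0.008, 0.026]
ft_force: [0.4, -0.3, 1.2]
grip_width: 0.0099
```

>>> send_rows([
  [[0,0,-0.01,0],[0,0,-0.02,0],[0,0,-0.03,0],[0,0,-0.04,0],[0,0,-0.03,0],[0,0,0,0],[0,0,0,0],[0,0,0,0]],
])

```text
clock: 31.05
eef_pos: [0.4304, -0.2683, 0.207]
tool_rot: [0.829, 0.559, 0.006, 0.023]
ft_force: [0.6, 0.3, -0.3]
grip_width: 0.0098
```

Run:
```python
from meas import *
plan([.560,-.096,.20],68)
```

```text
t 31.05 pos [ 0.4304 -0.2683  0.207 ] yaw 68.0 j6 -0.17 F [ 0.6  0.3 -0.3] w 0.0098
  tool shift mm [208.4  55.4   6.4] tilt [ 0.0365 -0.031  -0.9989]
  tool turn deg -0.0
```

>>> send_rows([
  [[0.02,0.006,0,0],[0.03,0.009,0,0],[0.035,0.0095,0,0],[0.035,0.0095,0,0],[0.035,0.0095,0,0],[0.03,0.009,0,0],[0.015,0.004,0,0],[0,0,0,0]],
])

```text
clock: 31.85
eef_pos: [0.555, -0.0977, 0.1924]
tool_rot: [0.83, 0.557, -0.002, 0.014]
ft_force: [-0.2, -0.7, -0.1]
grip_width: 0.0097
```

>>> send_rows([
  [[0,0,0,0],[0,0,0,0],[0,0,0,0],[0,0,0,0],[0,0,0,0],[0,0,0,0],[0,0,0,0],[0,0,0,0]],
])

```text
clock: 32.65
eef_pos: [0.5511, -0.1027, 0.1915]
tool_rot: [0.832, 0.554, -0.004, 0.013]
ft_force: [-0.8, -0.1, 0.4]
grip_width: 0.0102
```

Run:
```python
from meas import *
plan([.560,-.096,.14],68)
```

```text
t 32.65 pos [ 0.5511 -0.1027  0.1915] yaw 67.3 j6 0.22 F [-0.8 -0.1  0.4] w 0.0102
  tool shift mm [10.7  4.8 51.4] tilt [ 0.0081 -0.0267 -0.9996]
  tool turn deg -0.7
```

>>> send_rows([
  [[0.0055,0.003,0,-0.5],[0.005,0.003,0.008,0],[0,0,0.012,0],[0,0,0.012,0],[0,0,0.012,0],[0,0,0.008,0],[0,0,0,0],[0,0,0,0]],
])

```text
clock: 33.45
eef_pos: [0.5615, -0.0946, 0.1325]
tool_rot: [0.829, 0.559, -0.005, 0.012]
ft_force: [-1.3, -0.1, -1.3]
grip_width: 0.0096
```

Run:
```python
from meas import *
plan([.562,-.0965,.076],68); cam('wrist','w17')
```

```text
t 33.45 pos [ 0.5615 -0.0946  0.1325] yaw 68.0 j6 0.23 F [-1.3 -0.1 -1.3] w 0.0096
  tool shift mm [-0.3  0.4 56.6] tilt [ 0.0046 -0.0261 -0.9996]
  tool turn deg -0.0
```

View pics/w17.png

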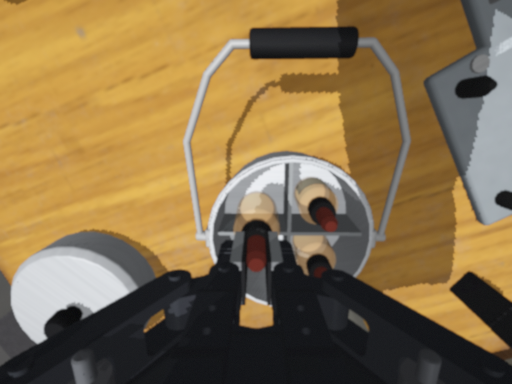

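>>> send_rows([
  [[0,0,0.011,0],[0,0,0.012,0],[0,0,0.012,0],[0,0,0.012,0],[0,0,0.006,0],[0,0,0,0],[0,0,0,0],[0,0,0,0]],
])

```text
clock: 34.3
eef_pos: [0.5631, -0.0964, 0.0764]
tool_rot: [0.829, 0.559, -0.004, 0.013]
ft_force: [0.6, -0.3, -0.6]
grip_width: 0.0098
```

Run:
```python
from meas import *
plan([.562,-.0965,.076],68)
```

```text
t 34.30 pos [ 0.5631 -0.0964  0.0764] yaw 68.0 j6 0.23 F [ 0.6 -0.3 -0.6] w 0.0098
  tool shift mm [-0.5 -1.   0.3] tilt [ 0.008  -0.0266 -0.9996]
  tool turn deg -0.0
```

>>> send_rows([
  [[0,0,0,0],[0,0,0,0],[0,0,0,0],[0,0,0,0],[0,0,-0.01,0],[0,0,-0.03,0],[0,0,-0.04,0],[0,0,-0.04,0]],
], hand=0.4)

```text
clock: 35.1
eef_pos: [0.5579, -0.0926, 0.1958]
tool_rot: [0.829, 0.559, -0.009, 0.009]
ft_force: [1.1, -0.4, -0.4]
grip_width: 0.0259
```

Run:
```python
from meas import *
plan([.593,-.299,.20],68); cam('wrist','w18')
```

```text
t 35.10 pos [ 0.5579 -0.0926  0.1958] yaw 68.0 j6 0.23 F [ 1.1 -0.4 -0.4] w 0.0259
  tool shift mm [-178.3  109.9    0.7] tilt [-0.0049 -0.0247 -0.9997]
  tool turn deg -0.0
```

View pics/w18.png

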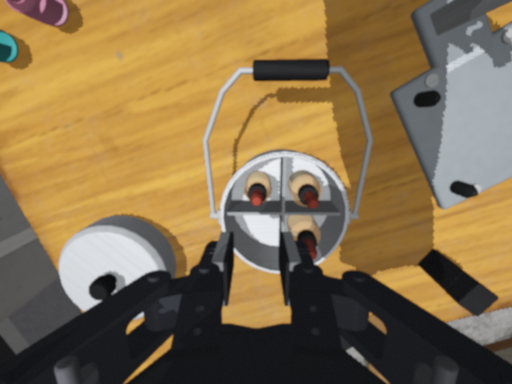

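All three bottles stand in the pail, at (258,190), (303,190) and (303,237). Now to the lid.

>>> send_rows([
  [[-0.022,0.014,0,0],[-0.03,0.0185,0,0],[-0.033,0.02,0,0],[-0.033,0.02,0,0],[-0.03,0.018,0,0],[-0.018,0.011,0,0],[0,0,0,0],[0,0,0,0]],
], hand=0)

```text
clock: 35.95
eef_pos: [0.5987, -0.2913, 0.2219]
tool_rot: [0.828, 0.561, 0.002, 0.02]
ft_force: [0.5, 0.0, 0.1]
grip_width: 0.0428
```

Run:
```python
from meas import *
meas('top');meas('scene')
plan([.5925,-.2985,.12],68); cam('wrist','w19')
```

```text
top pail [ 0.59161166 -0.08109964] 196
top grip [ 0.46687813 -0.02900649  0.09466097] [ 0.48120848 -0.00269748  0.09943091] 86 dir to pail -22.667148323891503
axis 69.2496675844561
top knob [ 0.59826774 -0.28406381  0.066719  ] [ 0.60432739 -0.26841557  0.07360098] 4
flat [ 0.59131105 -0.29939131]
top teat 9 [ 0.6252 -0.0665  0.0918] [ 0.6284 -0.0608  0.0981] [248. 157.]
top teat 4 [ 0.578  -0.0483  0.094 ] [ 0.5798 -0.0467  0.0953] [242. 172.]
top teat 4 [ 0.558  -0.0961  0.0849] [ 0.5597 -0.0945  0.0884] [256. 178.]
scene pail [ 0.59402914 -0.08212825] 344
scene grip [ 0.46593519 -0.0339745   0.09439261] [0.48249125 0.00414389 0.10030883] 116 dir to pail -20.602507529714405
axis -110.89761098869512
scene knob [ 0.59330124 -0.30159583  0.07210746] [ 0.60725188 -0.28895401  0.07838589] 99
flat [ 0.59309741 -0.29920964]
scene teat 4 [ 0.6252 -0.0673  0.0957] [ 0.6264 -0.0652  0.0995] [274. 186.]
scene teat 1 [ 0.5812 -0.053   0.0887] [ 0.5812 -0.053   0.0887] [259. 194.]
scene teat 1 [ 0.562  -0.0965  0.0849] [ 0.562  -0.0965  0.0849] [266. 207.]
scene teat 35 [ 0.3081 -0.2303  0.0812] [ 0.3126 -0.2243  0.0915] [230. 299.]
scene teat 31 [ 0.3161 -0.3007  0.0814] [ 0.32   -0.295   0.0897] [256. 317.]
t 36.05 pos [ 0.5988 -0.2905  0.2219] yaw 68.3 j6 -0.07 F [0.6 0.3 0.7] w 0.0425
  tool shift mm [ -7.8  -6.4 101.9] tilt [ 0.0258 -0.0312 -0.9992]
  tool turn deg 0.3
```

View pics/w19.png

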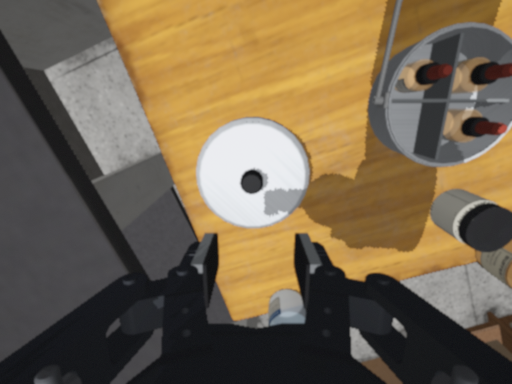

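The lid knob is at wrist (253,181), where the estimate put it. Descending slowly.

>>> send_rows([
  [[-0.004,-0.003,0.008,0],[-0.003,-0.003,0.012,0.3],[0,0,0.012,0],[0,0,0.012,0],[0,0,0.012,0],[0,0,0.012,0],[0,0,0.012,0],[0,0,0.008,0]],
])

```text
clock: 36.9
eef_pos: [0.593, -0.2924, 0.1283]
tool_rot: [0.827, 0.562, 0.002, 0.02]
ft_force: [-0.4, 0.1, 0.3]
grip_width: 0.0429
```

Run:
```python
from meas import *
plan([.5925,-.2985,.066],68)
```

```text
t 36.90 pos [ 0.593  -0.2924  0.1283] yaw 68.4 j6 -0.07 F [-0.4  0.1  0.3] w 0.0429
  tool shift mm [-4.7 -0.5 62.4] tilt [ 0.0265 -0.0307 -0.9992]
  tool turn deg 0.4
```

>>> send_rows([
  [[-0.0025,-0.0005,0.008,0.2],[-0.002,0,0.01,0],[0,0,0.01,0],[0,0,0.01,0],[0,0,0.008,0],[0,0,0,0],[0,0,0,0],[0,0,0,0]],
])

```text
clock: 37.7
eef_pos: [0.5916, -0.2984, 0.0765]
tool_rot: [0.828, 0.56, 0.002, 0.019]
ft_force: [-0.5, 0.7, 0.0]
grip_width: 0.0427
```

Run:
```python
from meas import *
plan([.5925,-.2985,.066],68); cam('wrist','w20')
```

```text
t 37.70 pos [ 0.5916 -0.2984  0.0765] yaw 68.2 j6 -0.08 F [-0.5  0.7  0. ] w 0.0427
  tool shift mm [ 0.4  0.6 10.5] tilt [ 0.0246 -0.0298 -0.9993]
  tool turn deg 0.2
```

View pics/w20.png

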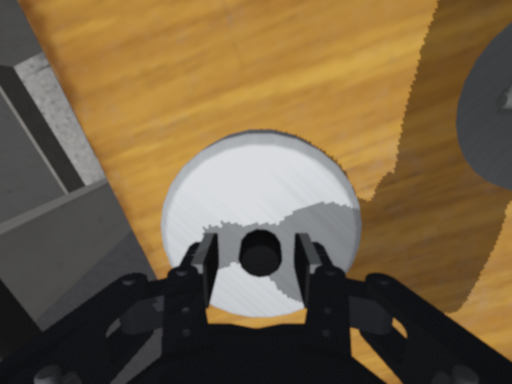

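>>> send_rows([
  [[0.001,0.0005,0.005,0],[0,0,0.004,0],[0,0,0,0],[0,0,0,0],[0,0,0,0],[0,0,0,0],[0,0,0,0],[0,0,0,0]],
])

```text
clock: 38.55
eef_pos: [0.5939, -0.2983, 0.0687]
tool_rot: [0.828, 0.56, 0.003, 0.021]
ft_force: [-0.7, -0.0, 0.4]
grip_width: 0.0427
```

>>> send_rows([
  [[0,0,0,0],[0,0,0,0],[0,0,0,0],[0,0,0,0],[0,0,0,0],[0,0,0,0],[0,0,0,0],[0,0,0,0]],
], hand=1)

```text
clock: 39.35
eef_pos: [0.5941, -0.2984, 0.0692]
tool_rot: [0.828, 0.56, 0.003, 0.021]
ft_force: [-0.6, 0.6, -0.3]
grip_width: 0.0222
```

Run:
```python
from meas import *
plan([.5925,-.2985,.066],68); cam('wrist','w21')
```

```text
t 39.35 pos [ 0.5941 -0.2984  0.0692] yaw 68.2 j6 -0.08 F [-0.6  0.6 -0.3] w 0.0222
  tool shift mm [-0.6 -1.5  3.1] tilt [ 0.0284 -0.0317 -0.9991]
  tool turn deg 0.2
```

>>> send_rows([
  [[0,0,0,0],[0,0,0,0],[0,0,0,0],[0,0,0.004,0],[0,0,0,0],[0,0,0,0],[0,0,0,0],[0,0,0,0]],
], hand=0.2)

```text
clock: 40.2
eef_pos: [0.5939, -0.2985, 0.0643]
tool_rot: [0.828, 0.56, 0.003, 0.021]
ft_force: [0.7, -0.3, 0.2]
grip_width: 0.0341
```

>>> send_rows([
  [[0,0,0,0],[0,0,0,0],[0,0,0,0],[0,0,0,0],[0,0,0,0],[0,0,0,0],[0,0,0,0],[0,0,0,0]],
], hand=1)

```text
clock: 41.0
eef_pos: [0.594, -0.2985, 0.0647]
tool_rot: [0.828, 0.56, 0.003, 0.021]
ft_force: [0.3, 0.5, 0.9]
grip_width: 0.0224
```

>>> send_rows([
  [[0,0,-0.01,0],[0,0,-0.02,0],[0,0,-0.025,0],[0,0,-0.025,0],[0,0,-0.025,0],[0,0,-0.015,0],[0,0,0,0],[0,0,0,0]],
])

```text
clock: 41.8
eef_pos: [0.589, -0.2937, 0.1899]
tool_rot: [0.828, 0.56, 0.002, 0.019]
ft_force: [-0.2, 0.5, -1.9]
grip_width: 0.0225
```

Run:
```python
from meas import *
plan([.593,-.0815,.19],68); cam('wrist','w22'); cam('scene','s22')
```

```text
t 41.80 pos [ 0.589  -0.2937  0.1899] yaw 68.2 j6 -0.08 F [-0.2  0.5 -1.9] w 0.0225
  tool shift mm [198.4 -75.   -6.3] tilt [ 0.0241 -0.0297 -0.9993]
  tool turn deg 0.2
```

View pics/w22.png

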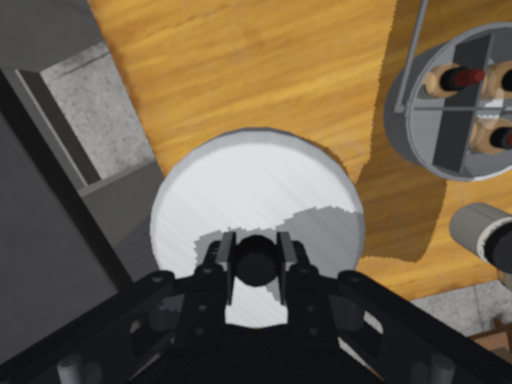

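View pics/s22.png

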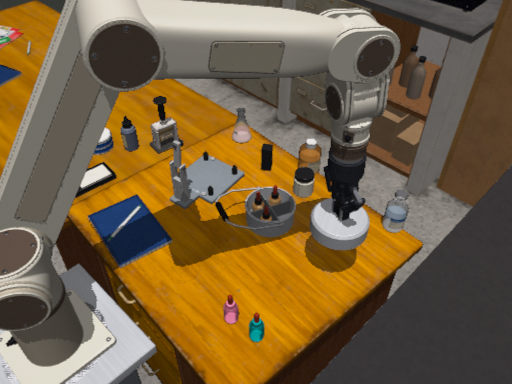

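>>> send_rows([
  [[0.014,-0.006,-0.004,0],[0.024,-0.009,-0.004,0],[0.03,-0.011,-0.003,0],[0.032,-0.012,0,0],[0.032,-0.012,0,0],[0.028,-0.011,0,0],[0.018,-0.007,0,0],[0.008,-0.003,0,0]],
])

```text
clock: 42.7
eef_pos: [0.5856, -0.0807, 0.1862]
tool_rot: [0.828, 0.56, -0.003, 0.011]
ft_force: [0.0, -0.0, -1.2]
grip_width: 0.0225
```

>>> send_rows([
  [[0,0,0,0],[0,0,0,0],[0,0,0,0],[0,0,0,0],[0,0,0,0],[0,0,0,0],[0,0,0,0],[0,0,0,0]],
])

```text
clock: 43.5
eef_pos: [0.5846, -0.0833, 0.185]
tool_rot: [0.829, 0.559, -0.005, 0.01]
ft_force: [-0.7, 0.0, -1.5]
grip_width: 0.0225
```

Run:
```python
from meas import *
plan([.593,-.0815,.17],68); cam('wrist','w23')
```

```text
t 43.50 pos [ 0.5846 -0.0833  0.185 ] yaw 67.9 j6 0.25 F [-0.7  0.  -1.5] w 0.0225
  tool shift mm [ 5.1  6.9 15. ] tilt [ 0.0039 -0.0222 -0.9997]
  tool turn deg -0.1
```

View pics/w23.png

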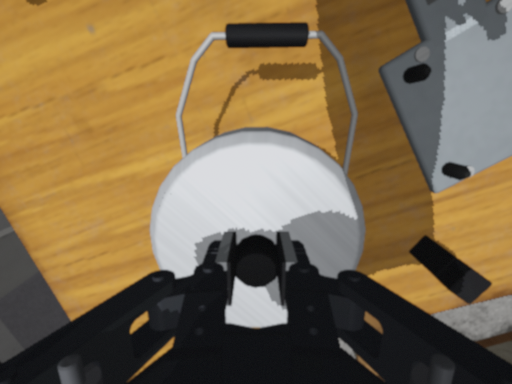

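>>> send_rows([
  [[0.003,0.004,0,0],[0.003,0.004,0,0],[0,0,0.008,0],[0,0,0.01,0],[0,0,0.01,0],[0,0,0.006,0],[0,0,0,0],[0,0,0,0]],
])

```text
clock: 44.35
eef_pos: [0.5944, -0.0808, 0.1462]
tool_rot: [0.829, 0.559, -0.006, 0.009]
ft_force: [0.3, 0.3, -1.1]
grip_width: 0.0222
```

Run:
```python
from meas import *
plan([.596,-.082,.122],68)
for n in ['scene','top','wrist']:
    c=cam(n,n+'24');W=cloud(c);x,y,z=W[...,0],W[...,1],W[...,2]
    np.savez('/tmp/%s24'%n,**c)
    m=(z>.09)&(z<.15)&(np.hypot(x-.595,y+.08)<.075)
    print(n,m.sum(), W[m].min(0),W[m].max(0))
    p=W[m&(z<.14)]; 
    # silhouette: points in skirt region lower band
    hull=cv2.convexHull((p[:,:2]*1000).astype(np.float32))
    print('minEnclosing',cv2.minEnclosingCircle(hull))
    # plane of flat top
    A=p[(np.hypot(p[:,0]-.595,p[:,1]+.08)<.05)]; h=np.histogram(A[:,2],30); print(h[0],h[1][[0,-1]])
```

```text
t 44.35 pos [ 0.5944 -0.0808  0.1462] yaw 67.9 j6 0.26 F [ 0.3  0.3 -1.1] w 0.0222
  tool shift mm [-0.   1.7 24.3] tilt [ 0.001  -0.0218 -0.9998]
  tool turn deg -0.1
scene 1650 [ 0.52909939 -0.15022621  0.09021066] [ 0.65708303 -0.02081929  0.14980525]
minEnclosing ((594.39208984375, -85.1424331665039), 66.03102111816406)
[ 1  1  1  3 10  9 13 24 34 45 43 39 68 59 51 52 34 35 22 20 13  9  2  3
  1  0  2  1  1  2] [0.12764693 0.13994438]
top 100 [ 0.54421539 -0.14593327  0.09426631] [ 0.63044574 -0.12132403  0.13813776]
minEnclosing ((587.33056640625, -130.45416259765625), 43.42127990722656)
[1 0 0 0 0 0 0 0 0 0 0 0 0 1 0 0 0 0 0 0 0 0 0 0 0 1 0 0 0 1] [0.12550046 0.13409723]
wrist 25202 [ 0.52903593 -0.1451034   0.09162632] [ 0.65529669 -0.01521943  0.14999716]
minEnclosing ((594.7722778320312, -80.7664794921875), 65.81348419189453)
[   6   19   99  306  583  968 1408 2094 2613 2495 1807  957  434  127
   26    5    0    0    0    0    0    0    0    1    0    2    6   11
    7   13] [0.12793056 0.13996142]
```

View pics/scene24.png

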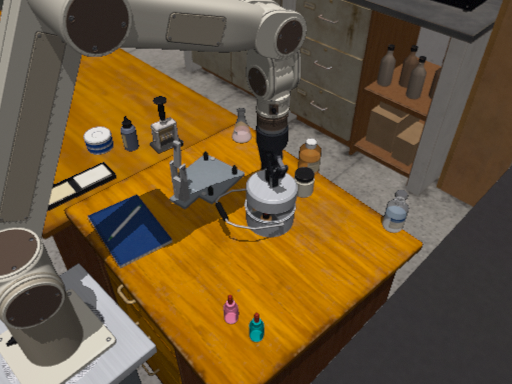

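View pics/wrist24.png

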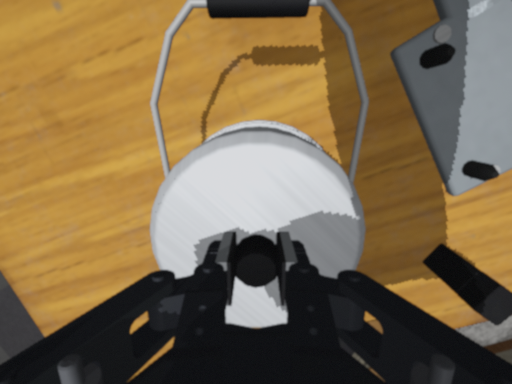

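>>> send_rows([
  [[0,0.001,0.005,0],[0,0,0.007,0],[0,0,0.006,0],[0,0,0.003,0],[0,0,0,0],[0,0,0,0],[0,0,0,0],[0,0,0,0]],
])

```text
clock: 45.3
eef_pos: [0.5966, -0.082, 0.1251]
tool_rot: [0.829, 0.559, -0.004, 0.01]
ft_force: [-0.0, 0.4, -1.2]
grip_width: 0.0223
```

Run:
```python
from meas import *
plan([.595,-.082,.1185],68)
c=cam('scene','s25')
im=c['image'][150:270,200:330]; cv2.imwrite('pics/s25c.png',cv2.cvtColor(cv2.resize(im,None,fx=5,fy=5,interpolation=cv2.INTER_CUBIC),cv2.COLOR_RGB2BGR))
```

```text
t 45.30 pos [ 0.5966 -0.082   0.1251] yaw 67.9 j6 0.26 F [-0.   0.4 -1.2] w 0.0223
  tool shift mm [-0.5 -1.6  6.6] tilt [ 0.0043 -0.0222 -0.9997]
  tool turn deg -0.1
```

View pics/s25c.png

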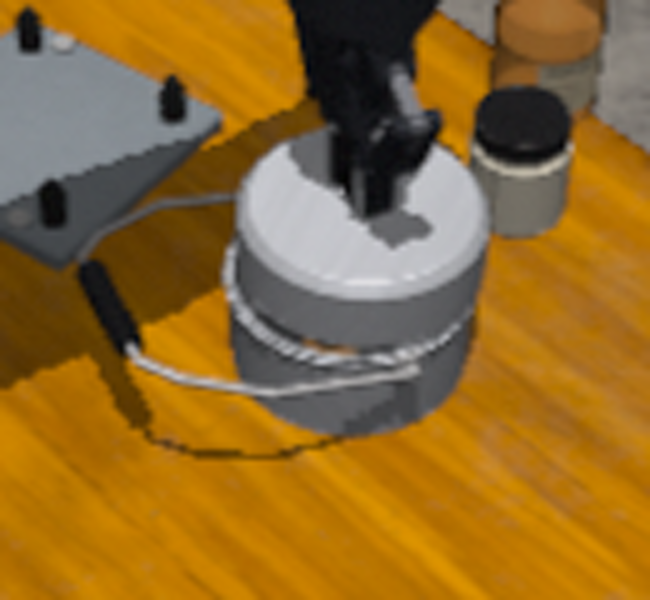

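```bash
cat > lidfit.py <<'E'
from meas import *
def fit(n,zp=(.012,.045),zl=(.078,.10),c0=(.595,-.081)):
    c=cam(n);W=cloud(c);x,y,z=W[...,0],W[...,1],W[...,2]
    out=[]
    for a,b in (zp,zl):
        m=(z>a)&(z<b)&(abs(np.hypot(x-c0[0],y-c0[1])-.066)<.009)
        p=W[m][:,:2]
        for k in range(3):
            q=circ(p,.066,c0); p2=p[abs(np.hypot(*(p-q).T)-.066)<.003]
            p=p2 if len(p2)>10 else p
        out.append(q); print(n,'z',a,b,q.round(4),len(p))
    return out
E
python3 - <<'E'
from lidfit import *
fit('scene');fit('top');fit('wrist')
E
```

```text
scene z 0.012 0.045 [ 0.597  -0.0795] 323
scene z 0.078 0.1 [ 0.5996 -0.083 ] 300
top z 0.012 0.045 [ 0.5927 -0.0854] 1
top z 0.078 0.1 [ 0.597  -0.0839] 2
wrist z 0.012 0.045 [ 0.5977 -0.0814] 50
wrist z 0.078 0.1 [ 0.5977 -0.0823] 238
```

>>> send_rows([
  [[0.0013,-0.0027,0,0],[0,0,0,0],[0,0,0,0],[0,0,0,0],[0,0,0,0],[0,0,0,0],[0,0,0,0],[0,0,0,0]],
])

```text
clock: 46.3
eef_pos: [0.5945, -0.0795, 0.1253]
tool_rot: [0.829, 0.559, -0.004, 0.011]
ft_force: [-0.2, -0.2, -1.0]
grip_width: 0.0225
```

Run:
```python
from lidfit import *
plan([.5945,-.080,.1185],68)
fit('scene');fit('wrist');fit('wrist')
c=cam('scene','s26')
im=c['image'][150:270,200:330]; cv2.imwrite('pics/s26c.png',cv2.cvtColor(cv2.resize(im,None,fx=5,fy=5,interpolation=cv2.INTER_CUBIC),cv2.COLOR_RGB2BGR))
```

```text
t 46.30 pos [ 0.5945 -0.0795  0.1253] yaw 67.9 j6 0.26 F [-0.2 -0.2 -1. ] w 0.0225
  tool shift mm [-0.4  0.1  6.8] tilt [ 0.0048 -0.0223 -0.9997]
  tool turn deg -0.1
scene z 0.012 0.045 [ 0.597  -0.0796] 314
scene z 0.078 0.1 [ 0.5977 -0.0805] 292
wrist z 0.012 0.045 [ 0.595 -0.081] 0
wrist z 0.078 0.1 [ 0.5957 -0.0798] 238
wrist z 0.012 0.045 [ 0.595 -0.081] 0
wrist z 0.078 0.1 [ 0.5957 -0.0798] 238
```

View pics/s26c.png

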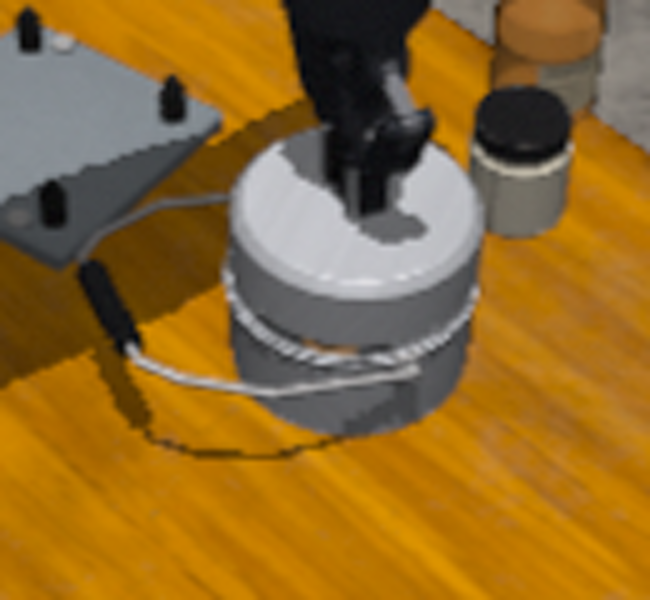

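>>> send_rows([
  [[0,-0.0005,0.003,0],[0,0,0.003,0],[0,0,0.002,0],[0,0,0,0],[0,0,0,0],[0,0,0,0],[0,0,0,0],[0,0,0,0]],
])

```text
clock: 47.3
eef_pos: [0.5944, -0.0794, 0.1191]
tool_rot: [0.829, 0.559, -0.003, 0.011]
ft_force: [-0.5, -0.2, -0.2]
grip_width: 0.0224
```

Run:
```python
from lidfit import *
plan([.5945,-.080,.1185],68)
fit('scene',zl=(.073,.095))
c=cam('scene','s27')
im=c['image'][150:270,200:330]; cv2.imwrite('pics/s27c.png',cv2.cvtColor(cv2.resize(im,None,fx=5,fy=5,interpolation=cv2.INTER_CUBIC),cv2.COLOR_RGB2BGR))
```

```text
t 47.30 pos [ 0.5944 -0.0794  0.1191] yaw 68.0 j6 0.26 F [-0.5 -0.2 -0.2] w 0.0224
  tool shift mm [-0.5  0.3  0.6] tilt [ 0.0073 -0.0224 -0.9997]
  tool turn deg -0.0
scene z 0.012 0.045 [ 0.597  -0.0795] 312
scene z 0.073 0.095 [ 0.5981 -0.0808] 293
```

View pics/s27c.png

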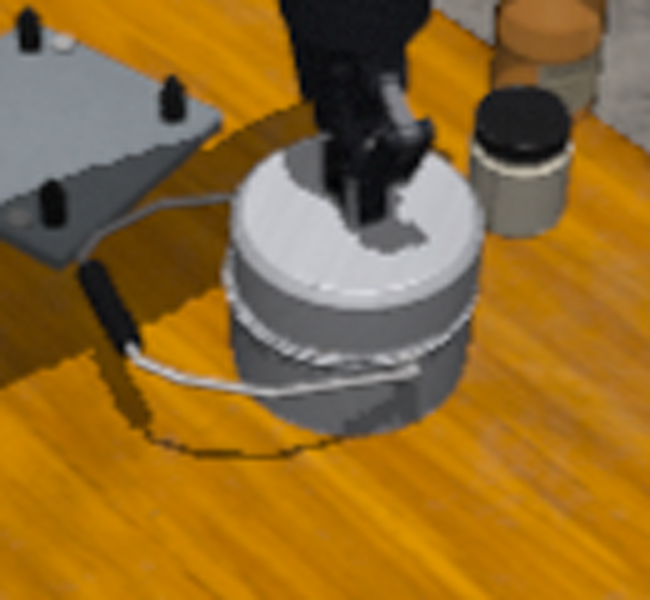

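>>> send_rows([
  [[0,-0.0005,0.0015,0],[0,0,0,0],[0,0,0,0],[0,0,0,0],[0,0,0,0],[0,0,0,0],[0,0,0,0],[0,0,0,0]],
])

```text
clock: 48.2
eef_pos: [0.594, -0.0793, 0.1187]
tool_rot: [0.829, 0.559, -0.003, 0.012]
ft_force: [-1.6, 0.6, 2.1]
grip_width: 0.0225
```

>>> send_rows([
  [[0,0,0,0],[0,0,0,0],[0,0,0,0],[0,0,0,0],[0,0,-0.01,0],[0,0,-0.02,0],[0,0,-0.03,0],[0,0,-0.04,0]],
], hand=0.2)

```text
clock: 49.0
eef_pos: [0.5891, -0.0765, 0.2145]
tool_rot: [0.829, 0.559, -0.009, 0.006]
ft_force: [1.3, 0.4, 0.6]
grip_width: 0.0338
```

Run:
```python
from lidfit import *
plan()
fit('scene',zl=(.073,.095))
c=cam('scene','s28'); W=cloud(c)
im=c['image'][150:270,200:330]; cv2.imwrite('pics/s28c.png',cv2.cvtColor(cv2.resize(im,None,fx=5,fy=5,interpolation=cv2.INTER_CUBIC),cv2.COLOR_RGB2BGR))
for c in (c,cam('wrist','w28')):
    W=cloud(c);x,y,z=W[...,0],W[...,1],W[...,2]
    m=(np.hypot(x-.594,y+.081)<.05)&(z>.095)&(z<.112)
    p=W[m]; A=np.c_[p[:,:2]-[.594,-.081],np.ones(len(p))]; print('lid plane slope, height',np.linalg.lstsq(A,p[:,2],rcond=None)[0],len(p))
    m=(np.hypot(x-.594,y+.081)<.03)&(z>.113)&(z<.14); print('knob',W[m].mean(0),W[m].max(0))
```

```text
t 49.00 pos [ 0.5891 -0.0765  0.2145] yaw 67.9 j6 0.27 F [1.3 0.4 0.6] w 0.0338
scene z 0.012 0.045 [ 0.597  -0.0794] 324
scene z 0.073 0.095 [ 0.5977 -0.0808] 287
lid plane slope, height [0.00826544 0.00692693 0.10519644] 725
knob [ 0.59295541 -0.08471872  0.12631334] [ 0.60609001 -0.07214392  0.13403313]
lid plane slope, height [ 0.00242753 -0.00080579  0.10287663] 7636
knob [ 0.59293892 -0.07867539  0.12659553] [ 0.60696744 -0.0672592   0.13004726]
```

View pics/s28c.png

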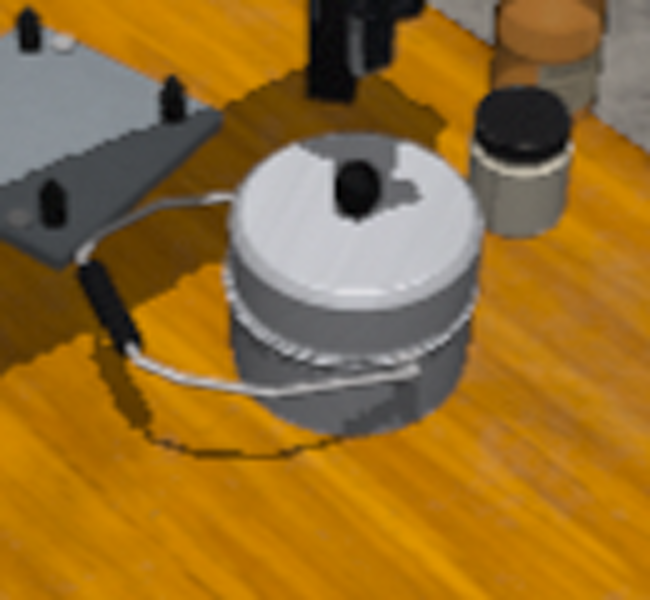

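View pics/w28.png

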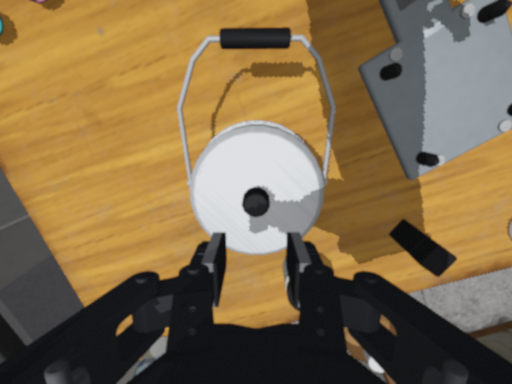

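The lid is seated: its plane is level within 0.01, its top is at 0.103–0.105 m, and the pail and lid centres agree within about 1.5 mm. Next I turn the tool for the bail.

>>> send_rows([
  [[0,0,0,8.5],[0,0,0,8.5],[0,0,0,8.5],[0,0,0,8.5],[0,0,0,8.5],[0,0,0,8.5],[0,0,0,8.5],[0,0,0,8.5]],
], hand=0.2)

```text
clock: 49.95
eef_pos: [0.5888, -0.0764, 0.2141]
tool_rot: [1.0, -0.009, -0.002, 0.011]
ft_force: [-1.0, 0.5, -0.4]
grip_width: 0.0342
```

>>> send_rows([
  [[0,0,0,8.5],[0,0,0,8],[0,0,0,4],[0,0,0,0],[0,0,0,0],[0,0,0,0],[0,0,0,0],[0,0,0,0]],
])

```text
clock: 50.75
eef_pos: [0.5854, -0.0761, 0.2089]
tool_rot: [0.982, -0.191, -0.006, 0.011]
ft_force: [0.4, 0.1, 0.4]
grip_width: 0.0342
```

Run:
```python
from meas import *
plan([.467,-.031,.16],-22)
```

```text
t 50.75 pos [ 0.5854 -0.0761  0.2089] yaw -22.0 j6 1.84 F [0.4 0.1 0.4] w 0.0342
  tool shift mm [-126.3    1.4   49.8] tilt [-0.0154 -0.0197 -0.9997]
  tool turn deg -0.0
```

>>> send_rows([
  [[-0.014,0,0,0],[-0.022,0,0,0],[-0.027,0,0,0],[-0.027,0,0.003,0],[-0.02,0,0.006,0],[-0.01,0,0.008,0],[0,0,0.008,0],[0,0,0,0]],
])

```text
clock: 51.55
eef_pos: [0.471, -0.0305, 0.1843]
tool_rot: [0.982, -0.19, -0.004, 0.011]
ft_force: [1.2, -0.4, 0.2]
grip_width: 0.0343
```

>>> send_rows([
  [[0,0,0,0],[0,0,0,0],[0,0,0,0],[0,0,0,0],[0,0,0,0],[0,0,0,0],[0,0,0,0],[0,0,0,0]],
])

```text
clock: 52.35
eef_pos: [0.4744, -0.0316, 0.185]
tool_rot: [0.982, -0.19, -0.002, 0.011]
ft_force: [0.9, 0.4, -1.0]
grip_width: 0.0344
```

Run:
```python
from meas import *
plan([.467,-.031,.083],-22)
c=cam('wrist','w30');W=cloud(c);x,y,z=W[...,0],W[...,1],W[...,2];im=c['image'].astype(int)
m=(z>.07)&(z<.12)&(np.hypot(x-.467,y+.031)<.045)&(im.sum(-1)<200)
g=W[m];print('grip',len(g),g.mean(0),g.min(0),g.max(0))
```

```text
t 52.35 pos [ 0.4744 -0.0316  0.185 ] yaw -22.0 j6 1.90 F [ 0.9  0.4 -1. ] w 0.0344
  tool shift mm [ -7.  -0. 102.] tilt [-0.0084 -0.0204 -0.9998]
  tool turn deg 0.0
grip 1088 [ 0.46898944 -0.02681593  0.09349153] [ 0.45203348 -0.05780748  0.08628758] [0.48517606 0.00094588 0.09643735]
```

View pics/w30.png

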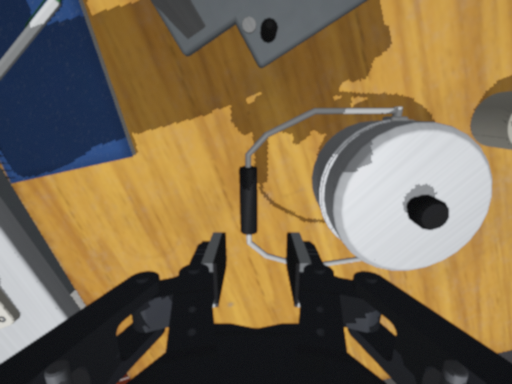

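The bail grip is at wrist (248,201), midway between the fingers. Descending.

>>> send_rows([
  [[-0.003,0,0.008,0],[-0.003,0,0.012,0],[0,0,0.012,0],[0,0,0.012,0],[0,0,0.012,0],[0,0,0.008,0],[0,0,0,0],[0,0,0,0]],
])

```text
clock: 53.2
eef_pos: [0.4657, -0.03, 0.1161]
tool_rot: [0.982, -0.19, -0.003, 0.011]
ft_force: [0.0, -0.0, 0.4]
grip_width: 0.034
```

Run:
```python
from meas import *
plan([.4675,-.030,.080],-22)
c=cam('wrist','w31')
```

```text
t 53.20 pos [ 0.4657 -0.03    0.1161] yaw -21.9 j6 1.90 F [ 0.  -0.   0.4] w 0.0340
  tool shift mm [ 1.7 -1.5 36.1] tilt [-0.0102 -0.0202 -0.9997]
  tool turn deg 0.1
```

View pics/w31.png

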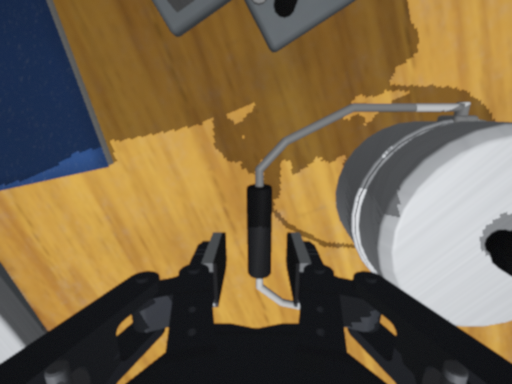

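>>> send_rows([
  [[0.0015,-0.001,0.008,0],[0,0,0.01,0],[0,0,0.01,0],[0,0,0.006,0],[0,0,0,0],[0,0,0,0],[0,0,0,0],[0,0,0,0]],
])

```text
clock: 54.05
eef_pos: [0.4684, -0.0304, 0.0802]
tool_rot: [0.982, -0.19, -0.002, 0.011]
ft_force: [0.3, 0.8, 0.1]
grip_width: 0.0339
```

Run:
```python
from meas import *
plan([.4675,-.030,.080],-22)
c=cam('wrist','w32')
```

```text
t 54.05 pos [ 0.4684 -0.0304  0.0802] yaw -21.9 j6 1.90 F [0.3 0.8 0.1] w 0.0339
  tool shift mm [-0.9 -0.1  0.2] tilt [-0.0079 -0.0202 -0.9998]
  tool turn deg 0.1
```

View pics/w32.png

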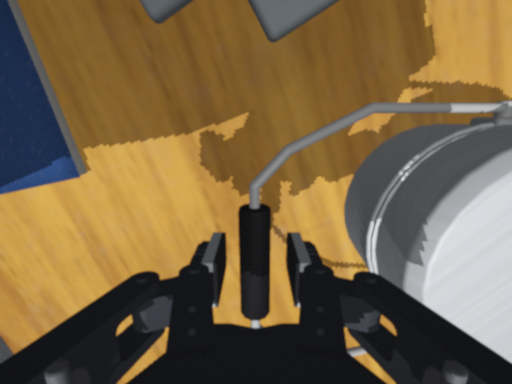

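>>> send_rows([
  [[0,0,0,0],[0,0,0,0],[0,0,0,0],[0,0,0,0],[0,0,0,0],[0,0,0,0],[0,0,0,0],[0,0,0,0]],
], hand=1)

```text
clock: 54.9
eef_pos: [0.4685, -0.0303, 0.0806]
tool_rot: [0.982, -0.19, -0.002, 0.011]
ft_force: [0.1, -0.5, 0.7]
grip_width: 0.0143
```

Run:
```python
from meas import *
plan([.593,-.0815,.186],-22)
# arc waypoints in the pail frame relative to current
o=bot.get_obs();p=o['eef_pos']
ex=np.array([np.cos(np.radians(-22)),np.sin(np.radians(-22))])
d=(p[:2]-[.593,-.0815])@ex; print('dist along ex',d,'lateral',(p[:2]-[.593,-.0815])@[-ex[1],ex[0]])
q0=np.arctan2(-d,p[2]+.008-.054);print('q',q0,'r',np.hypot(d,p[2]+.008-.054))
for q in np.linspace(q0,0,9): print(round(q,2),'dx',round((-.14*np.sin(q)+.14*np.sin(q0))*1000,1),'up',round((.14*np.cos(q)-.14*np.cos(q0))*1000,1))
```

```text
t 54.90 pos [ 0.4685 -0.0303  0.0806] yaw -21.9 j6 1.90 F [ 0.1 -0.5  0.7] w 0.0143
  tool shift mm [ 134.7    3.3 -105.2] tilt [-0.0071 -0.0201 -0.9998]
  tool turn deg 0.1
dist along ex -0.13463675057840715 lateral 0.000821875415357242
q 1.3189557245995016 r 0.13902214743581878
1.32 dx 0.0 up 0.0
1.15 dx 7.6 up 21.8
0.99 dx 18.6 up 42.0
0.82 dx 32.8 up 60.2
0.66 dx 49.8 up 75.8
0.49 dx 69.1 up 88.3
0.33 dx 90.3 up 97.6
0.16 dx 112.6 up 103.2
0.0 dx 135.6 up 105.1
```

>>> send_rows([
  [[0.0033,0,-0.011,0],[0.0042,0,-0.0108,0],[0.005,0,-0.0103,0],[0.006,0,-0.01,0],[0,0,0,0],[0,0,0,0],[0,0,0,0],[0,0,0,0]],
])

```text
clock: 55.7
eef_pos: [0.4853, -0.0368, 0.1226]
tool_rot: [0.982, -0.19, -0.003, 0.011]
ft_force: [-0.0, -0.3, -0.1]
grip_width: 0.0143
```

```bash
cat > arc.py <<'E'
from meas import *
plan([.593,-.0815,.186],-22)
o=bot.get_obs();p=o['eef_pos']
ex=np.array([np.cos(np.radians(-22)),np.sin(np.radians(-22))])
d=(p[:2]-[.593,-.0815])@ex
q0=np.arctan2(-d,p[2]+.008-.054);print('q',q0,'r',np.hypot(d,p[2]+.008-.054),'lat',(p[:2]-[.593,-.0815])@[-ex[1],ex[0]])
P=np.array([-d,p[2]+.008-.054]); prev=np.array([d,p[2]-.046])
n=int(np.ceil(q0/.085))
for q in np.linspace(q0,0,n+1)[1:]:
    t=np.array([-.139*np.sin(q),.139*np.cos(q)]); print('%.2f x %.1f z %.1f'%(q,*(1000*(t-prev)*[1,-1]))); prev=t
E
python3 arc.py
```

```text
t 55.70 pos [ 0.4853 -0.0368  0.1226] yaw -21.9 j6 1.89 F [-0.  -0.3 -0.1] w 0.0143
  tool shift mm [116.6   2.7 -63.4] tilt [-0.0092 -0.0211 -0.9997]
  tool turn deg 0.1
q 0.9895338865056057 r 0.13951714607058557 lat 0.0010783424572583145
0.91 x 7.1 z -9.0
0.82 x 7.4 z -8.7
0.74 x 8.1 z -8.1
0.66 x 8.8 z -7.4
0.58 x 9.3 z -6.6
0.49 x 9.9 z -5.9
0.41 x 10.3 z -5.0
0.33 x 10.7 z -4.2
0.25 x 11.0 z -3.3
0.16 x 11.2 z -2.3
0.08 x 11.4 z -1.4
0.00 x 11.4 z -0.5
```

Arc tracks within 0.5 mm.

>>> send_rows([
  [[0.0068,0,-0.0092,0],[0.0074,0,-0.0087,0],[0.0081,0,-0.0081,0],[0.0088,0,-0.0074,0],[0.0093,0,-0.0066,0],[0.0099,0,-0.0059,0],[0,0,0,0],[0,0,0,0]],
])

```text
clock: 56.5
eef_pos: [0.5363, -0.0572, 0.172]
tool_rot: [0.982, -0.191, -0.003, 0.012]
ft_force: [-0.7, -0.3, -2.0]
grip_width: 0.0142
```

```bash
python3 arc.py
```

```text
t 56.50 pos [ 0.5363 -0.0572  0.172 ] yaw -22.0 j6 1.86 F [-0.7 -0.3 -2. ] w 0.0142
  tool shift mm [ 61.7   1.7 -14. ] tilt [-0.0102 -0.0231 -0.9997]
  tool turn deg 0.0
q 0.45528631443427564 r 0.1403428811261043 lat 0.001316223845292285
0.38 x 10.2 z -3.1
0.30 x 9.9 z -3.5
0.23 x 10.2 z -2.8
0.15 x 10.4 z -2.0
0.08 x 10.5 z -1.2
0.00 x 10.5 z -0.4
```

>>> send_rows([
  [[0.01,0,-0.003,0],[0.01,0,-0.0033,0],[0.0102,0,-0.0026,0],[0.0104,0,-0.0018,0],[0.0105,0,-0.001,0],[0.0085,0,0,0],[0,0,0,0],[0,0,0,0]],
])

```text
clock: 57.3
eef_pos: [0.589, -0.0782, 0.1862]
tool_rot: [0.982, -0.19, -0.005, 0.012]
ft_force: [-1.4, -0.6, 1.4]
grip_width: 0.014
```

```bash
python3 arc.py
python3 - <<'E'
from lidfit import *
cam('scene','s33'); fit('scene',zl=(.073,.095))
E
```

```text
t 57.30 pos [ 0.589  -0.0782  0.1862] yaw -21.9 j6 1.83 F [-1.4 -0.6  1.4] w 0.0140
  tool shift mm [5.  1.5 0.2] tilt [-0.0152 -0.0212 -0.9997]
  tool turn deg 0.1
q 0.03536383905705918 r 0.14028182146908877 lat 0.0015317492154574466
0.00 x 5.0 z 1.2
scene z 0.012 0.045 [ 0.5963 -0.0793] 360
scene z 0.073 0.095 [ 0.5982 -0.081 ] 274
```

View pics/s33.png

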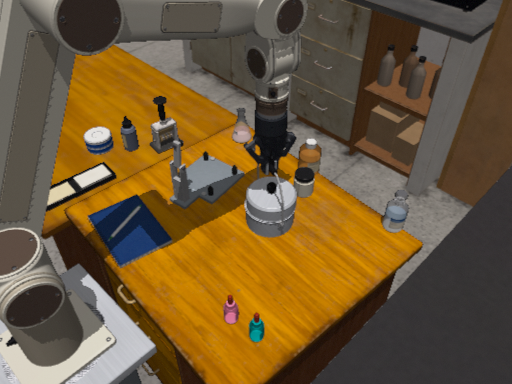

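>>> send_rows([
  [[0.003,0,-0.003,0],[0,0,-0.006,0],[0,0,-0.01,0],[0,0,-0.012,0],[0,0,-0.014,0],[0,0,-0.014,0],[0,0,-0.01,0],[0,0,-0.006,0]],
])

```text
clock: 58.2
eef_pos: [0.5868, -0.076, 0.2566]
tool_rot: [0.982, -0.189, -0.017, 0.012]
ft_force: [0.7, 0.3, -7.2]
grip_width: 0.0137
```

```bash
cat > plat.py <<'E'
from h import *
def plat(c,n):
    W=cloud(c);x,y,z=W[...,0],W[...,1],W[...,2]
    m=(abs(z-.0145)<.0045)&(x>.49)&(x<.70)&(y>.04)&(y<.27)
    k,l,s,ce=cv2.connectedComponentsWithStats(m.astype(np.uint8)); i=1+np.argmax(s[1:,4])
    p=W[l==i][:,:2]*1000
    # refine rectangle: maximize coverage -> minAreaRect on all
    r=cv2.minAreaRect(p.astype(np.float32)); print(n,len(p),'rect',np.round(r[0],1),np.round(r[1],1),round(r[2],2), 'z',np.median(W[l==i][:,2]))
    m=(z>.03)&(z<.055)&(x>.49)&(x<.68)&(y>.06)&(y<.25)
    k,l,s,ce=cv2.connectedComponentsWithStats(m.astype(np.uint8))
    for i in range(1,k):
        if 8<s[i,4]<2500: print('  post',s[i,4],W[l==i].mean(0).round(4),W[l==i][:,:2].min(0).round(4),W[l==i][:,:2].max(0).round(4))
if __name__=='__main__':
    for n in ('top','scene'): plat(dict(np.load('/tmp/%s.npz'%n)),n)
    plat(cam('wrist','w34'),'wrist'); plan()
    cam('scene','s34')
E
python3 plat.py
```

```text
top 1912 rect [574.3 159.3] [175.1 155.9] 8.48 z 0.014415586054114415
  post 18 [0.6464 0.1136 0.0408] [0.6392 0.109 ] [0.653  0.1195]
  post 19 [0.6306 0.2237 0.0388] [0.6241 0.2177] [0.6376 0.232 ]
  post 18 [0.5374 0.098  0.0399] [0.5301 0.0921] [0.5434 0.1057]
  post 20 [0.5212 0.2066 0.0383] [0.5147 0.1995] [0.5281 0.2134]
scene 1560 rect [577.1 158.2] [183.6 159.6] 9.46 z 0.015280650094538217
  post 26 [0.6323 0.2211 0.0388] [0.6238 0.2128] [0.6398 0.2304]
  post 25 [0.6491 0.1124 0.0386] [0.6425 0.105 ] [0.6553 0.1192]
  post 28 [0.5396 0.0957 0.0377] [0.5309 0.0883] [0.549  0.1026]
wrist 6482 rect [567.1 101.5] [ 79.  195.8] 67.93 z 0.012959568389056486
  post 170 [0.5407 0.0986 0.0377] [0.5324 0.0926] [0.5471 0.1079]
t 58.25 pos [ 0.5872 -0.0761  0.2576] yaw -21.8 j6 1.83 F [ 0.4 -0.3 -5.6] w 0.0139
```

View pics/w34.png

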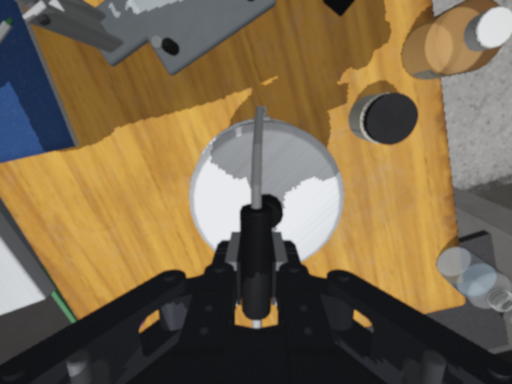

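View pics/s34.png

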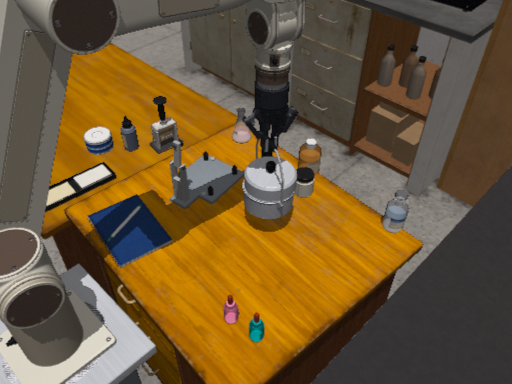

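The pail is lifted clear. Turning it to the platform's heading (+8.5°) first.

>>> send_rows([
  [[0,0,0,-2.5],[0,0,0,-5],[0,0,0,-6],[0,0,0,-6],[0,0,0,-5],[0,0,0,-4],[0,0,0,-2],[0,0,0,0]],
])

```text
clock: 59.1
eef_pos: [0.584, -0.0758, 0.2499]
tool_rot: [0.996, 0.087, -0.025, 0.006]
ft_force: [0.6, -1.5, -6.5]
grip_width: 0.0142
```

Run:
```python
from meas import *
plan([.579,.165,.26],8.5)
```

```text
t 59.10 pos [ 0.584  -0.0758  0.2499] yaw 9.9 j6 1.28 F [ 0.6 -1.5 -6.5] w 0.0142
  tool shift mm [  36.1 -237.9  -13.8] tilt [-0.0489 -0.0164 -0.9987]
  tool turn deg 1.4
```

>>> send_rows([
  [[0.003,-0.015,-0.003,0],[0.005,-0.028,-0.003,0.3],[0.005,-0.034,-0.003,0.3],[0.005,-0.036,-0.002,0.3],[0.005,-0.036,-0.002,0.3],[0.005,-0.034,-0.001,0],[0.005,-0.028,0,0],[0.003,-0.015,0,0]],
])

```text
clock: 59.9
eef_pos: [0.5831, 0.1649, 0.2584]
tool_rot: [0.997, 0.071, -0.027, 0.005]
ft_force: [0.7, 0.9, -7.5]
grip_width: 0.0141
```

```bash
cat > hov.py <<'E'
from lidfit import *
from plat import plat
plan([.579,.165,.25],8.5)
o=bot.get_obs();c0=(o['eef_pos'][0]+.004,o['eef_pos'][1]-.004); zb=o['eef_pos'][2]-.186
try: print('zb',zb); fit('scene',zp=(zb+.012,zb+.045),zl=(zb+.073,zb+.095),c0=c0)
except Exception as e: print(e)
cam('wrist','wh'); cam('scene','sh')
E
python3 hov.py
```

```text
t 59.90 pos [0.5831 0.1649 0.2584] yaw 8.1 j6 1.70 F [ 0.7  0.9 -7.5] w 0.0141
  tool shift mm [-3.6 -0.7  8.6] tilt [-0.053  -0.014  -0.9985]
  tool turn deg -0.4
zb 0.07244461424374432
scene z 0.08444461424374432 0.11744461424374432 [0.5918 0.1696] 135
scene z 0.14544461424374433 0.16744461424374432 [0.5927 0.1686] 149
```

View pics/sh.png

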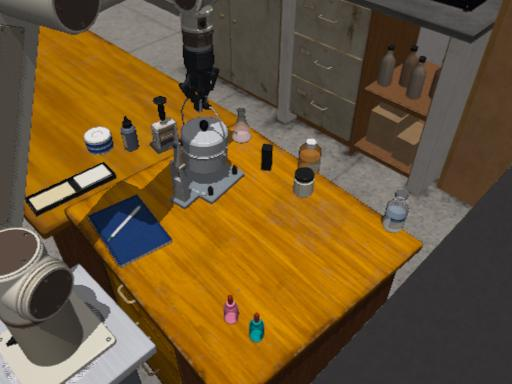

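View pics/wh.png

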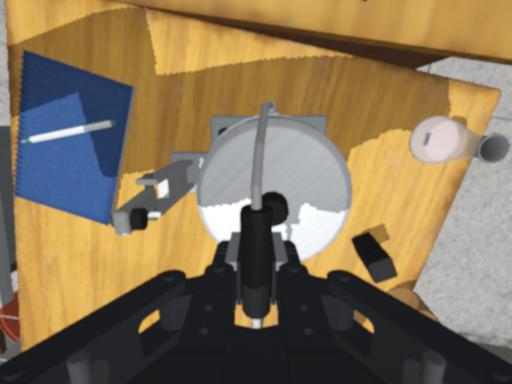

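>>> send_rows([
  [[-0.002,0.004,0,0],[-0.001,0,0,-0.4],[0,0,0,0],[0,0,0,0],[0,0,0,0],[0,0,0,0],[0,0,0,0],[0,0,0,0]],
])

```text
clock: 60.85
eef_pos: [0.5811, 0.1521, 0.2588]
tool_rot: [0.997, 0.07, -0.027, 0.007]
ft_force: [0.2, 0.2, -6.5]
grip_width: 0.014
```

```bash
python3 hov.py
python3 - <<'E'
from h import *
c=cam('top','toph');W=cloud(c)
x,y,z=W[...,0],W[...,1],W[...,2]
m=(z>.13)&(z<.185)&(abs(np.hypot(x-.587,y-.16))<.08); p=W[m]; print(len(p),p.min(0),p.max(0))
cv2.imwrite('pics/tophc.png',cv2.cvtColor(cv2.resize(c['image'][110:260,120:260],None,fx=4,fy=4,interpolation=cv2.INTER_CUBIC),cv2.COLOR_RGB2BGR))
c=cam('scene');cv2.imwrite('pics/shc.png',cv2.cvtColor(cv2.resize(c['image'][90:220,140:270],None,fx=4.5,fy=4.5,interpolation=cv2.INTER_CUBIC),cv2.COLOR_RGB2BGR))
E
```

```text
t 60.85 pos [0.5811 0.1521 0.2588] yaw 8.0 j6 1.69 F [ 0.2  0.2 -6.5] w 0.0140
  tool shift mm [  0.2 -13.2   8.7] tilt [-0.0534 -0.0186 -0.9984]
  tool turn deg -0.5
zb 0.07284224292931535
scene z 0.08484224292931535 0.11784224292931535 [0.5901 0.1547] 292
scene z 0.14584224292931536 0.16784224292931535 [0.5916 0.1536] 207
1032 [0.51717941 0.08350136 0.13013019] [0.65276671 0.20911055 0.18352119]
```

View pics/tophc.png

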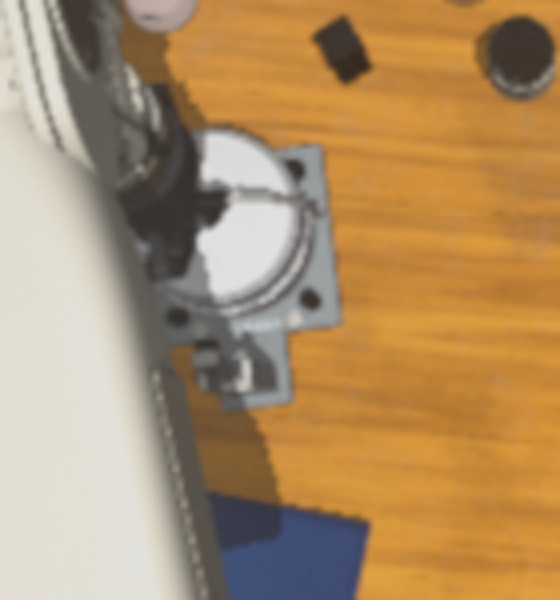

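View pics/shc.png

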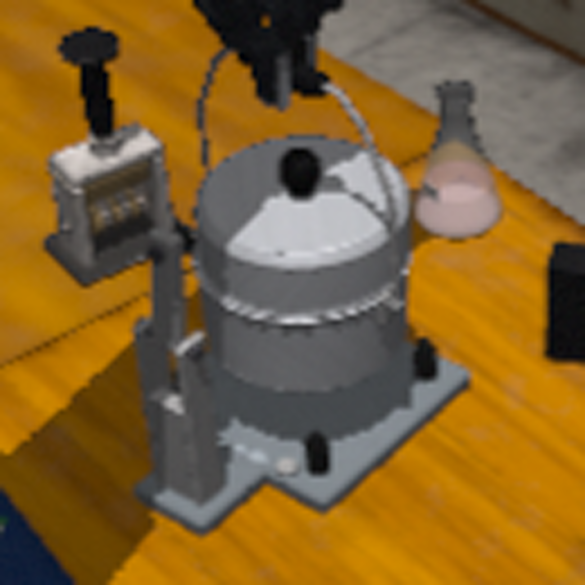

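>>> send_rows([
  [[0,-0.003,0,-0.5],[0,-0.0045,0,0],[0,0,0,0],[0,0,0,0],[0,0,0,0],[0,0,0,0],[0,0,0,0],[0,0,0,0]],
])

```text
clock: 61.9
eef_pos: [0.5796, 0.1607, 0.2585]
tool_rot: [0.997, 0.075, -0.028, 0.007]
ft_force: [0.3, -0.4, -7.0]
grip_width: 0.0143
```

```bash
python3 hov.py
python3 - <<'E'
from h import *
o=bot.get_obs();zb=o['eef_pos'][2]-.186
for n in ('top','wrist','scene'):
    c=cam(n);W=cloud(c);x,y,z=W[...,0],W[...,1],W[...,2]
    r=np.hypot(x-.586,y-.16)
    m=(z>zb+.06)&(z<zb+.112)&(r<.08); p=W[m]
    # outermost points per angle bin
    c0=np.array([.586,.16])
    for k in range(4):
        a=np.degrees(np.arctan2(*(p[:,:2]-c0).T[::-1])); rr=np.hypot(*(p[:,:2]-c0).T); e=[]
        for b in range(-180,180,10):
            s=(a>=b)&(a<b+10)&(rr<.072)
            if s.sum()>2 and np.max(rr[s])>.06: e.append(p[s][np.argmax(rr[s])])
        e=np.array(e); c0=circ(e[:,:2],.066,c0)
    print(n,'lid edge',c0.round(4),len(e))
    k=(abs(z-zb-.104)<.006)&(np.hypot(x-c0[0],y-c0[1])<.05); q=W[k]; A=np.c_[q[:,:2]-c0,np.ones(len(q))]; print('  plane',np.linalg.lstsq(A,q[:,2],rcond=None)[0].round(4),len(q))
E
```

```text
t 61.90 pos [0.5796 0.1607 0.2585] yaw 8.6 j6 1.69 F [ 0.3 -0.4 -7. ] w 0.0143
  tool shift mm [ 0.5 -4.4  8.5] tilt [-0.054  -0.0189 -0.9984]
  tool turn deg 0.1
zb 0.07254373658880525
scene z 0.08454373658880525 0.11754373658880525 [0.5846 0.1629] 346
scene z 0.14554373658880526 0.16754373658880525 [0.5876 0.1622] 259
top lid edge [0.5782 0.1598] 26
  plane [-0.0261 -0.0014  0.1764] 486
wrist lid edge [0.582  0.1654] 30
  plane [-0.0336  0.0028  0.1748] 7853
scene lid edge [0.5809 0.1565] 36
  plane [-0.0363  0.0055  0.1773] 541
```

>>> send_rows([
  [[0,0,0,0],[0,0,0,0],[0,0,0,0],[0,0,0,0],[0,0,0,0],[0,0,0,0],[0,0,0,0],[0,0,0,0]],
])

```text
clock: 63.0
eef_pos: [0.5796, 0.1608, 0.2586]
tool_rot: [0.997, 0.075, -0.028, 0.007]
ft_force: [-0.3, 0.1, -7.5]
grip_width: 0.0143
```

```bash
cat > hov2.py <<'E'
from lidfit import *
plan([.580,.160,.25],8.5)
def one():
    o=bot.get_obs();zb=o['eef_pos'][2]-.186;c0=(.585,.160)
    c=cam('scene');W=cloud(c);x,y,z=W[...,0],W[...,1],W[...,2]
    for a,b in ((.008,.022),(.022,.036),(.036,.05),(.073,.085),(.085,.095)):
        m=(z>zb+a)&(z<zb+b)&(abs(np.hypot(x-c0[0],y-c0[1])-.066)<.012); p=W[m][:,:2]
        for k in range(4):
            q=circ(p,.066,c0); p2=p[abs(np.hypot(*(p-q).T)-.066)<.003]; p=p2 if len(p2)>10 else p
        print('  ',a,(q-[.0035,.0021]).round(4),len(p),end='')
    k=(abs(z-zb-.104)<.006)&(np.hypot(x-.585,y-.16)<.05); q=W[k]; A=np.c_[q[:,:2]-c0,np.ones(len(q))]; print('  plane',np.linalg.lstsq(A,q[:,2],rcond=None)[0].round(4))
for i in range(4): one()
plan()
E
python3 hov2.py
```

```text
t 63.00 pos [0.5796 0.1608 0.2586] yaw 8.6 j6 1.69 F [-0.3  0.1 -7.5] w 0.0143
  tool shift mm [0.7 0.8 8.6] tilt [-0.0539 -0.0187 -0.9984]
  tool turn deg 0.1
   0.008 [0.579  0.1612] 148   0.022 [0.5791 0.1603] 154   0.036 [0.5794 0.1601] 141   0.073 [0.5824 0.1601] 149   0.085 [0.5828 0.1599] 117  plane [-0.0244  0.0062  0.1771]
   0.008 [0.5791 0.1617] 145   0.022 [0.5795 0.1608] 155   0.036 [0.5796 0.1599] 159   0.073 [0.5826 0.1601] 147   0.085 [0.5829 0.1603] 111  plane [-0.0239  0.012   0.1773]
   0.008 [0.5796 0.1615] 146   0.022 [0.5797 0.1609] 151   0.036 [0.5795 0.1601] 141   0.073 [0.5828 0.1603] 141   0.085 [0.583  0.1601] 114  plane [-0.0183  0.0078  0.1774]
   0.008 [0.58   0.1612] 142   0.022 [0.5801 0.1608] 154   0.036 [0.5799 0.1601] 138   0.073 [0.5834 0.1603] 146   0.085 [0.5834 0.16  ] 114  plane [-0.0222  0.0085  0.1774]
t 63.20 pos [0.5796 0.1608 0.2586] yaw 8.6 j6 1.69 F [-0.3 -0.1 -7.7] w 0.0141
```

>>> send_rows([
  [[0.0012,0.0004,0.002,0],[0.0012,0.0004,0.003,0],[0.0012,0.0004,0.004,0],[0.0012,0.0004,0.004,0],[0,0,0.003,0],[0,0,0,0],[0,0,0,0],[0,0,0,0]],
])

```text
clock: 64.0
eef_pos: [0.5839, 0.1594, 0.24]
tool_rot: [0.997, 0.075, -0.028, 0.007]
ft_force: [-0.3, -0.2, -6.2]
grip_width: 0.0141
```

```bash
python3 hov2.py
python3 - <<'E'
from h import *
for n in ('scene','top'):
    c=cam(n)
    a=c['image'][90:220,140:270] if n=='scene' else c['image'][120:240,130:250]
    cv2.imwrite('pics/%s40.png'%n,cv2.cvtColor(cv2.resize(a,None,fx=4.5,fy=4.5,interpolation=cv2.INTER_CUBIC),cv2.COLOR_RGB2BGR))
E
```

```text
t 64.00 pos [0.5839 0.1594 0.24  ] yaw 8.6 j6 1.69 F [-0.3 -0.2 -6.2] w 0.0141
  tool shift mm [-4.3 -1.1 -9.8] tilt [-0.0553 -0.0191 -0.9983]
  tool turn deg 0.1
   0.008 [0.5845 0.1599] 146   0.022 [0.5844 0.1596] 151   0.036 [0.5846 0.1583] 136   0.073 [0.5875 0.1587] 137   0.085 [0.588  0.1586] 120  plane [-0.0196  0.0039  0.1588]
   0.008 [0.5837 0.1601] 129   0.022 [0.5841 0.1596] 149   0.036 [0.5843 0.1587] 151   0.073 [0.5873 0.1586] 141   0.085 [0.5876 0.1588] 115  plane [-0.0186  0.0037  0.1588]
   0.008 [0.5836 0.16  ] 143   0.022 [0.5838 0.1597] 147   0.036 [0.5842 0.1586] 136   0.073 [0.5872 0.1589] 138   0.085 [0.5879 0.1587] 120  plane [-0.0211  0.0081  0.159 ]
   0.008 [0.5834 0.1604] 141   0.022 [0.5835 0.1595] 147   0.036 [0.5839 0.1592] 144   0.073 [0.587  0.1587] 136   0.085 [0.5875 0.1585] 123  plane [-0.0224  0.0084  0.1591]
t 64.20 pos [0.584  0.1594 0.2403] yaw 8.6 j6 1.69 F [-0.4  0.1 -6.4] w 0.0139
```

View pics/scene40.png

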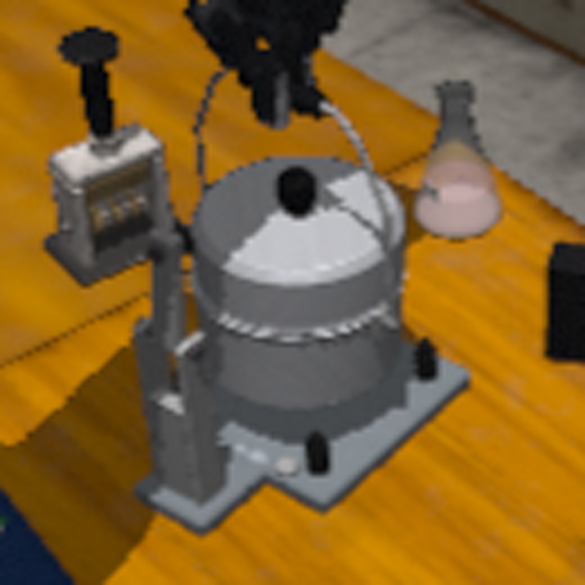

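View pics/top40.png

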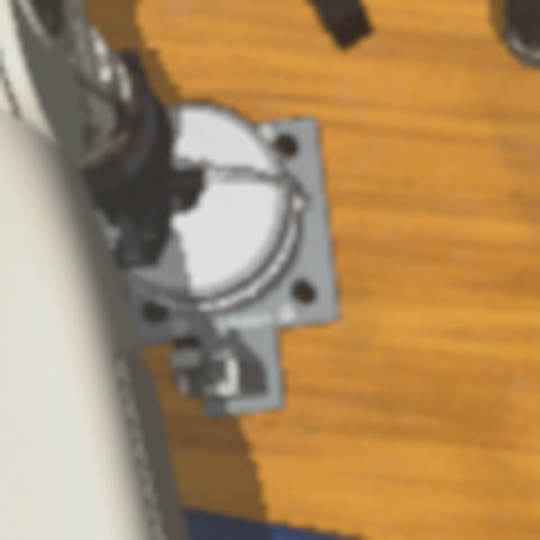

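>>> send_rows([
  [[0.0005,0,0.003,0],[0.0005,0,0.005,0],[0.0005,0,0.006,0],[0.0005,0,0.006,0],[0.0003,0,0.004,0],[0,0,0,0],[0,0,0,0],[0,0,0,0]],
])

```text
clock: 65.1
eef_pos: [0.5846, 0.1592, 0.2131]
tool_rot: [0.997, 0.075, -0.029, 0.008]
ft_force: [-0.9, -0.3, -6.9]
grip_width: 0.014
```

```bash
python3 hov2.py
python3 - <<'E'
from h import *
for n in ('scene',):
    c=cam(n)
    a=c['image'][90:220,140:270] if n=='scene' else c['image'][120:240,130:250]
    cv2.imwrite('pics/%s41.png'%n,cv2.cvtColor(cv2.resize(a,None,fx=4.5,fy=4.5,interpolation=cv2.INTER_CUBIC),cv2.COLOR_RGB2BGR))
E
```

```text
t 65.10 pos [0.5846 0.1592 0.2131] yaw 8.6 j6 1.69 F [-0.9 -0.3 -6.9] w 0.0140
  tool shift mm [ -6.6  -1.1 -36.6] tilt [-0.0564 -0.0194 -0.9982]
  tool turn deg 0.1
   0.008 [0.5844 0.16  ] 132   0.022 [0.5845 0.1587] 134   0.036 [0.5845 0.1584] 135   0.073 [0.5879 0.1588] 136   0.085 [0.5882 0.1589] 115  plane [-0.0191  0.0095  0.1319]
   0.008 [0.5842 0.1599] 141   0.022 [0.5849 0.1593] 136   0.036 [0.5848 0.1585] 130   0.073 [0.5882 0.1584] 141   0.085 [0.5881 0.1585] 114  plane [-0.0207  0.007   0.132 ]
   0.008 [0.5843 0.1598] 136   0.022 [0.5846 0.1593] 141   0.036 [0.5847 0.1587] 134   0.073 [0.5885 0.1584] 133   0.085 [0.5885 0.1584] 122  plane [-0.0223  0.0086  0.1321]
   0.008 [0.5848 0.1596] 138   0.022 [0.5846 0.1595] 132   0.036 [0.585  0.1583] 131   0.073 [0.5887 0.1583] 128   0.085 [0.5885 0.1585] 116  plane [-0.0231  0.0046  0.1322]
t 65.30 pos [0.5848 0.1593 0.2134] yaw 8.6 j6 1.69 F [ 0.3  0.4 -7.4] w 0.0140
```

View pics/scene41.png

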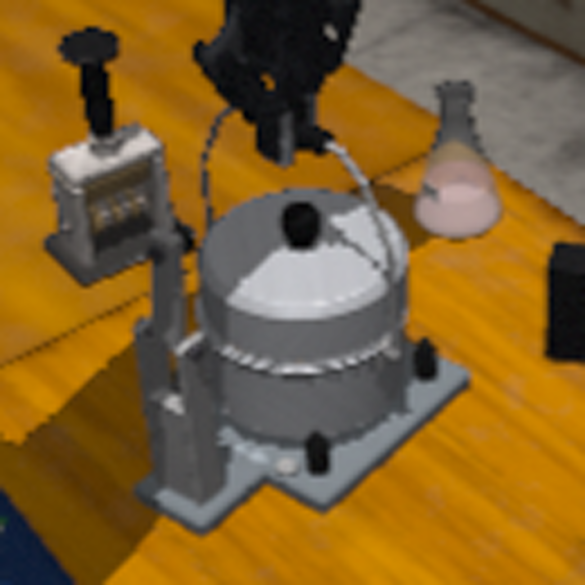

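>>> send_rows([
  [[0.0003,0,0.003,0],[0.0003,0,0.003,0],[0.0002,0,0.003,0],[0,0,0.002,0],[0,0,0,0],[0,0,0,0],[0,0,0,0],[0,0,0,0]],
])

```text
clock: 66.15
eef_pos: [0.585, 0.1592, 0.2016]
tool_rot: [0.997, 0.075, -0.028, 0.007]
ft_force: [0.6, 0.4, -7.6]
grip_width: 0.0138
```

```bash
python3 hov2.py
```

```text
t 66.15 pos [0.585  0.1592 0.2016] yaw 8.6 j6 1.69 F [ 0.6  0.4 -7.6] w 0.0138
  tool shift mm [ -7.6  -1.  -48. ] tilt [-0.0553 -0.0191 -0.9983]
  tool turn deg 0.1
   0.008 [0.5866 0.1602] 130   0.022 [0.5863 0.1593] 131   0.036 [0.5863 0.1584] 132   0.073 [0.5892 0.1586] 126   0.085 [0.5898 0.159 ] 105  plane [-0.0064  0.0073  0.1203]
   0.008 [0.5863 0.1604] 123   0.022 [0.5861 0.1587] 133   0.036 [0.5867 0.1587] 136   0.073 [0.5894 0.1587] 129   0.085 [0.5895 0.1588] 121  plane [-0.0072  0.0094  0.1205]
   0.008 [0.586 0.16 ] 132   0.022 [0.5865 0.1596] 135   0.036 [0.586 0.159] 133   0.073 [0.5896 0.1587] 135   0.085 [0.5893 0.1591] 110  plane [-0.0111  0.0094  0.1204]
   0.008 [0.5862 0.1601] 121   0.022 [0.5864 0.1595] 134   0.036 [0.5862 0.1586] 130   0.073 [0.5892 0.1587] 139   0.085 [0.5897 0.1594] 104  plane [-0.0093  0.0115  0.1204]
t 66.35 pos [0.585  0.1592 0.2016] yaw 8.6 j6 1.69 F [ 0.9  0.2 -6.1] w 0.0143
```

>>> send_rows([
  [[0,0,0.0015,0],[0,0,0.0015,0],[0,0,0,0],[0,0,0,0],[0,0,0,0],[0,0,0,0],[0,0,0,0],[0,0,0,0]],
])

```text
clock: 67.15
eef_pos: [0.5858, 0.1601, 0.2008]
tool_rot: [0.997, 0.075, -0.026, 0.006]
ft_force: [-0.5, 1.0, -3.5]
grip_width: 0.0143
```

```bash
python3 hov2.py
```

```text
t 67.15 pos [0.5858 0.1601 0.2008] yaw 8.6 j6 1.69 F [-0.5  1.  -3.5] w 0.0143
  tool shift mm [ -8.4  -0.3 -48.9] tilt [-0.0511 -0.0167 -0.9986]
  tool turn deg 0.1
   0.008 [0.586  0.1605] 120   0.022 [0.5859 0.16  ] 134   0.036 [0.5856 0.1593] 130   0.073 [0.5882 0.1589] 129   0.085 [0.5877 0.159 ] 108  plane [0.0006 0.014  0.1195]
   0.008 [0.5861 0.1608] 119   0.022 [0.5861 0.1598] 136   0.036 [0.5857 0.1591] 126   0.073 [0.5881 0.159 ] 138   0.085 [0.5881 0.1586] 111  plane [0.0056 0.0079 0.1196]
   0.008 [0.586  0.1605] 125   0.022 [0.586  0.1602] 134   0.036 [0.5854 0.1598] 122   0.073 [0.5881 0.1591] 129   0.085 [0.5882 0.1587] 106  plane [0.0073 0.0105 0.1196]
   0.008 [0.5862 0.1603] 121   0.022 [0.5861 0.16  ] 135   0.036 [0.585  0.1592] 129   0.073 [0.5881 0.1589] 128   0.085 [0.5875 0.1588] 112  plane [0.0018 0.0109 0.1196]
t 67.35 pos [0.5858 0.1601 0.2008] yaw 8.6 j6 1.69 F [ 0.1  0.7 -4. ] w 0.0142
```

>>> send_rows([
  [[0,0,0.0012,0],[0,0,0,0],[0,0,0,0],[0,0,0,0],[0,0,0,0],[0,0,0,0],[0,0,0,0],[0,0,0,0]],
])

```text
clock: 68.15
eef_pos: [0.5862, 0.1606, 0.2006]
tool_rot: [0.997, 0.076, -0.025, 0.006]
ft_force: [-1.0, 1.0, -3.0]
grip_width: 0.0143
```

```bash
python3 hov2.py | head -4
```

```text
t 68.15 pos [0.5862 0.1606 0.2006] yaw 8.7 j6 1.69 F [-1.  1. -3.] w 0.0143
  tool shift mm [ -8.7   0.  -49. ] tilt [-0.0491 -0.0157 -0.9987]
  tool turn deg 0.2
   0.008 [0.5857 0.1603] 119   0.022 [0.5853 0.1602] 137   0.036 [0.5857 0.1593] 128   0.073 [0.588  0.1591] 137   0.085 [0.5877 0.1595] 110  plane [0.0081 0.0013 0.1195]
```

>>> send_rows([
  [[0,0,0,0],[0,0,0,0],[0,0,0,0],[0,0,0,0],[0,0,0,0],[-0.0003,0,-0.005,0],[-0.0005,0,-0.01,0],[-0.0005,0,-0.01,0]],
], hand=0.2)

```text
clock: 69.15
eef_pos: [0.5869, 0.1599, 0.2287]
tool_rot: [0.997, 0.075, -0.024, 0.007]
ft_force: [-0.3, 0.4, 0.2]
grip_width: 0.0339
```

Run:
```python
from h import *
plan()
cam('wrist','w42')
c=cam('scene');cv2.imwrite('pics/scene42.png',cv2.cvtColor(cv2.resize(c['image'][70:220,130:270],None,fx=4,fy=4,interpolation=cv2.INTER_CUBIC),cv2.COLOR_RGB2BGR))
```

```text
t 69.15 pos [0.5869 0.1599 0.2287] yaw 8.6 j6 1.69 F [-0.3  0.4  0.2] w 0.0339
```

View pics/w42.png

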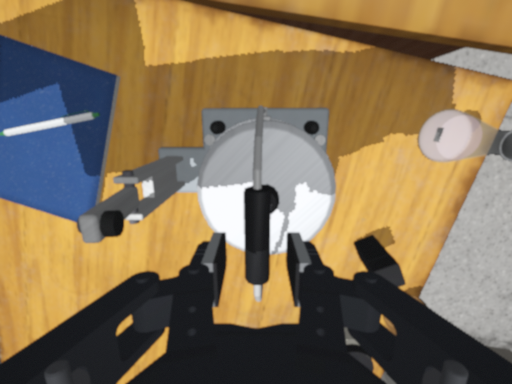

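View pics/scene42.png

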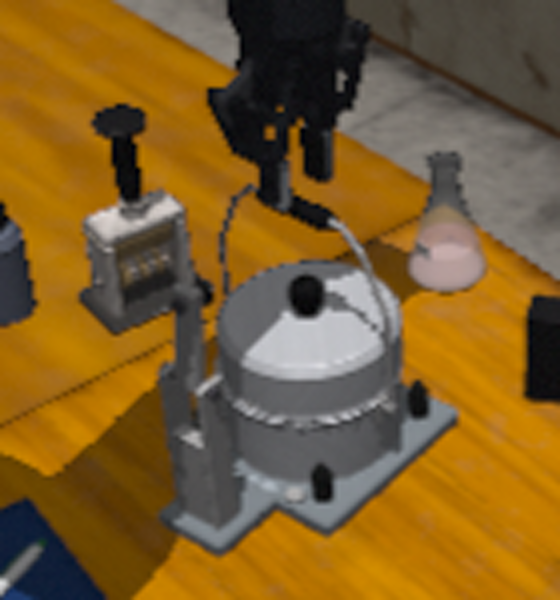

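>>> send_rows([
  [[0,0,-0.015,0],[0,0,-0.02,0],[0,0,-0.025,0],[0,0,-0.025,0],[0,0,-0.01,0],[0,0,0,0],[0,0,0,0],[0,0,0,0]],
])

```text
clock: 70.05
eef_pos: [0.5918, 0.1618, 0.3285]
tool_rot: [0.997, 0.075, -0.022, 0.006]
ft_force: [-0.3, 0.9, -0.3]
grip_width: 0.0342
```

```bash
cat > clamp.py <<'E'
from h import *
def clampang(n):
    c=cam(n);W=cloud(c);C=np.array([.585,.1597]);a=np.radians(8.5)
    L=(W[...,:2]-C)@np.array([[np.cos(a),-np.sin(a)],[np.sin(a),np.cos(a)]])
    X,Y,Z=L[...,0]+.115,L[...,1],W[...,2]-.134
    m=(X>-.09)&(X<.09)&(abs(Y)<.02)&(Z>-.02)&(Z<.1)&(np.hypot(X,Z)>.02)&(np.hypot(X,Z)<.09)
    print(n,m.sum())
    for lo,hi in ((.02,.035),(.035,.05),(.05,.065),(.065,.09)):
        r=np.hypot(X,Z);s=m&(r>=lo)&(r<hi)
        if s.sum()>3: print('  r %.3f n %d X %.4f..%.4f Z %.4f..%.4f Y %.4f..%.4f ang %.2f'%(lo,s.sum(),X[s].min(),X[s].max(),Z[s].min(),Z[s].max(),Y[s].min(),Y[s].max(),np.arctan2(np.median(Z[s]),np.median(X[s]))))
if __name__=='__main__':
    plan()
    for n in ('scene','top','wrist'): clampang(n)
    cam('top','top43')
E
python3 clamp.py
```

```text
t 70.05 pos [0.5918 0.1618 0.3285] yaw 8.6 j6 1.69 F [-0.3  0.9 -0.3] w 0.0342
scene 292
  r 0.020 n 43 X -0.0107..0.0119 Z -0.0200..0.0341 Y -0.0188..0.0175 ang 1.52
  r 0.035 n 39 X -0.0003..0.0155 Z 0.0347..0.0495 Y -0.0105..0.0074 ang 1.47
  r 0.050 n 60 X 0.0004..0.0627 Z -0.0198..0.0647 Y -0.0175..0.0171 ang 1.40
  r 0.065 n 150 X -0.0012..0.0888 Z -0.0192..0.0753 Y -0.0198..0.0196 ang -0.21
top 204
  r 0.020 n 8 X -0.0032..0.0051 Z 0.0219..0.0318 Y -0.0088..0.0061 ang 1.66
  r 0.035 n 8 X -0.0023..0.0073 Z 0.0357..0.0485 Y -0.0084..0.0082 ang 1.57
  r 0.050 n 29 X 0.0007..0.0627 Z -0.0196..0.0633 Y -0.0184..0.0185 ang -0.26
  r 0.065 n 159 X -0.0022..0.0887 Z -0.0198..0.0779 Y -0.0193..0.0198 ang -0.20
wrist 1299
  r 0.020 n 60 X 0.0014..0.0122 Z -0.0187..0.0345 Y -0.0156..0.0199 ang 1.19
  r 0.035 n 45 X 0.0017..0.0130 Z 0.0341..0.0496 Y 0.0069..0.0135 ang 1.31
  r 0.050 n 152 X -0.0002..0.0627 Z -0.0199..0.0642 Y -0.0181..0.0200 ang 1.14
  r 0.065 n 1042 X -0.0007..0.0884 Z -0.0199..0.0738 Y -0.0200..0.0192 ang -0.25
```

View pics/top43.png

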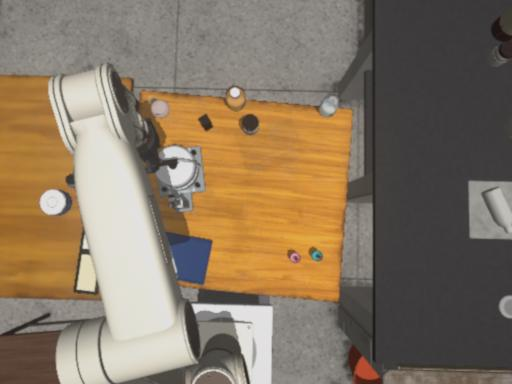

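Run:
```python
from h import *
plan([.434,.137,.32],8.5)
```

```text
t 70.25 pos [0.5917 0.1617 0.3282] yaw 8.6 j6 1.69 F [-0.4 -0.3  0.4] w 0.0339
  tool shift mm [-159.1    0.7   15.4] tilt [-0.0432 -0.0157 -0.9989]
  tool turn deg 0.1
```

>>> send_rows([
  [[-0.018,0,0,0],[-0.028,0,0,0],[-0.034,0,0,0],[-0.034,0,0,0],[-0.026,0,0,0],[-0.014,0,0,0],[0,0,0,0],[0,0,0,0]],
], hand=1)

```text
clock: 71.05
eef_pos: [0.4326, 0.1371, 0.3304]
tool_rot: [0.997, 0.075, -0.026, 0.007]
ft_force: [0.2, -0.0, -0.7]
grip_width: 0.0001
```

```bash
python3 - <<'E'
from h import *
plan([.434,.137,.201],8.5);
E
python3 clamp.py
```

```text
t 71.05 pos [0.4326 0.1371 0.3304] yaw 8.6 j6 1.73 F [ 0.2 -0.  -0.7] w 0.0001
  tool shift mm [  8.1  -1.  129.1] tilt [-0.0499 -0.0177 -0.9986]
  tool turn deg 0.1
t 71.05 pos [0.4326 0.1371 0.3304] yaw 8.6 j6 1.73 F [ 0.2 -0.  -0.7] w 0.0001
scene 288
  r 0.020 n 45 X -0.0097..0.0145 Z -0.0196..0.0343 Y -0.0187..0.0160 ang 1.50
  r 0.035 n 38 X -0.0016..0.0156 Z 0.0339..0.0491 Y -0.0112..0.0068 ang 1.49
  r 0.050 n 58 X -0.0004..0.0621 Z -0.0199..0.0644 Y -0.0176..0.0186 ang 1.40
  r 0.065 n 147 X -0.0007..0.0883 Z -0.0193..0.0755 Y -0.0193..0.0192 ang -0.21
top 206
  r 0.020 n 9 X -0.0033..0.0049 Z 0.0216..0.0343 Y -0.0087..0.0085 ang 1.65
  r 0.035 n 6 X -0.0016..0.0074 Z 0.0371..0.0475 Y -0.0087..-0.0021 ang 1.57
  r 0.050 n 37 X 0.0008..0.0630 Z -0.0198..0.0646 Y -0.0189..0.0196 ang -0.26
  r 0.065 n 154 X -0.0024..0.0881 Z -0.0197..0.0783 Y -0.0198..0.0197 ang -0.20
wrist 1408
  r 0.020 n 76 X -0.0083..0.0088 Z -0.0189..0.0341 Y -0.0102..0.0137 ang 1.60
  r 0.035 n 63 X -0.0004..0.0112 Z 0.0352..0.0495 Y -0.0042..0.0136 ang 1.55
  r 0.050 n 196 X -0.0017..0.0627 Z -0.0199..0.0649 Y -0.0173..0.0190 ang 1.17
  r 0.065 n 1073 X -0.0012..0.0882 Z -0.0199..0.0735 Y -0.0196..0.0198 ang -0.25
```

>>> send_rows([
  [[0.0005,0,0.01,0],[0.0005,0,0.015,0],[0.0005,0,0.017,0],[0.0005,0,0.017,0],[0.0005,0,0.017,0],[0.0005,0,0.017,0],[0.0005,0,0.015,0],[0.0005,0,0.01,0]],
])

```text
clock: 72.05
eef_pos: [0.4341, 0.1357, 0.2009]
tool_rot: [0.997, 0.074, -0.028, 0.008]
ft_force: [-0.5, -1.0, 0.0]
grip_width: -0.0001
```

```bash
cat > cl2.py <<'E'
from h import *
o=bot.get_obs();M=R.from_quat(o['tool_rot']).as_matrix();a=np.radians(8.5)
h=np.array([.4713,.1427,.134]);f=o['eef_pos']+.011*M[:,2]-h
X=f[0]*np.cos(a)+f[1]*np.sin(a);Y=-f[0]*np.sin(a)+f[1]*np.cos(a)
plan(); print('fingertip rel hinge X %.4f Y %.4f Z %.4f lead corner X %.4f'%(X,Y,f[2],X+.0145))
c=cam('scene');import sys
cv2.imwrite('pics/cl_%s.png'%sys.argv[1],cv2.cvtColor(cv2.resize(c['image'][70:220,130:270],None,fx=4,fy=4,interpolation=cv2.INTER_CUBIC),cv2.COLOR_RGB2BGR))
E
python3 cl2.py 1
```

```text
t 72.05 pos [0.4341 0.1357 0.2009] yaw 8.5 j6 1.73 F [-0.5 -1.   0. ] w -0.0001
fingertip rel hinge X -0.0385 Y -0.0015 Z 0.0559 lead corner X -0.0240
```

View pics/cl_1.png

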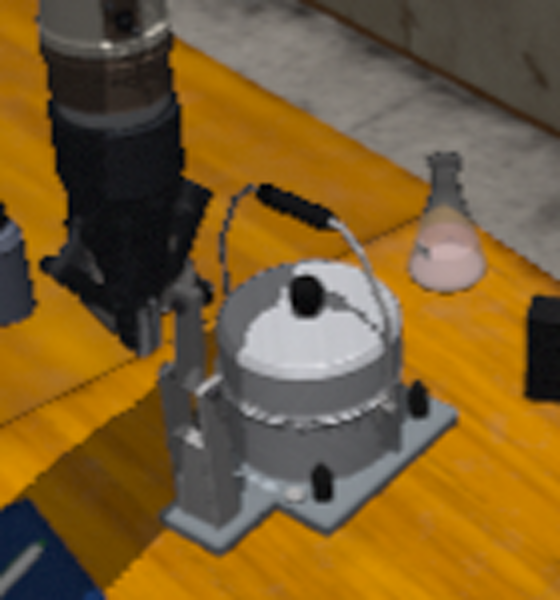

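>>> send_rows([
  [[0.005,-0.0005,0,0],[0.007,-0.0005,0,0],[0.007,0,0,0],[0.007,0,0,0],[0.006,0,0.001,0],[0.006,0,0.001,0],[0,0,0,0],[0,0,0,0]],
])

```text
clock: 72.9
eef_pos: [0.4756, 0.1431, 0.1962]
tool_rot: [0.997, 0.074, -0.028, 0.007]
ft_force: [-1.1, 0.1, 1.2]
grip_width: 0.0
```

```bash
python3 cl2.py 2; python3 clamp.py | head -6
```

```text
t 72.90 pos [0.4756 0.1431 0.1962] yaw 8.5 j6 1.72 F [-1.1  0.1  1.2] w 0.0000
fingertip rel hinge X 0.0037 Y -0.0004 Z 0.0512 lead corner X 0.0182
t 72.95 pos [0.4755 0.143  0.1962] yaw 8.5 j6 1.72 F [-0.7  0.2  0.5] w -0.0001
scene 342
  r 0.020 n 46 X -0.0070..0.0143 Z -0.0199..0.0342 Y -0.0183..0.0169 ang 1.28
  r 0.035 n 33 X 0.0063..0.0206 Z 0.0318..0.0475 Y -0.0108..0.0063 ang 1.27
  r 0.050 n 62 X -0.0076..0.0625 Z -0.0197..0.0648 Y -0.0183..0.0190 ang 1.16
  r 0.065 n 201 X -0.0094..0.0884 Z -0.0194..0.0887 Y -0.0199..0.0191 ang 1.15
```

View pics/cl_2.png

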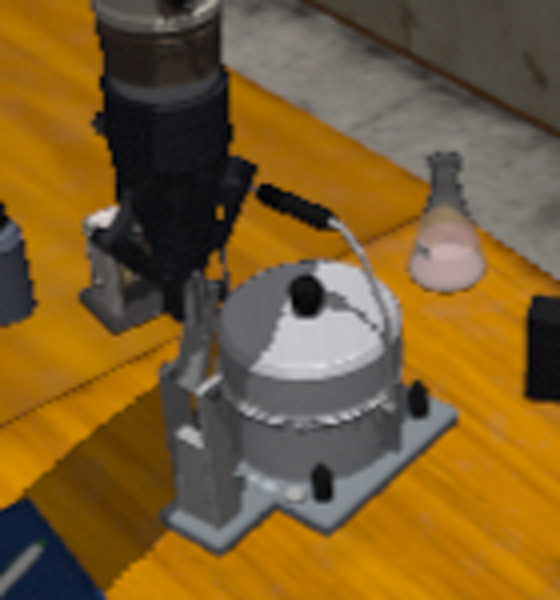

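>>> send_rows([
  [[0.005,0,0.0015,0],[0.005,0,0.0025,0],[0.005,0,0.003,0],[0.005,0,0.004,0],[0.0035,0,0.004,0],[0,0,0,0],[0,0,0,0],[0,0,0,0]],
])

```text
clock: 73.95
eef_pos: [0.501, 0.1469, 0.1798]
tool_rot: [0.997, 0.074, -0.026, 0.007]
ft_force: [-0.7, 0.8, 3.4]
grip_width: 0.0001
```

```bash
python3 cl2.py 3; python3 clamp.py | head -6
```

```text
t 73.95 pos [0.501  0.1469 0.1798] yaw 8.5 j6 1.71 F [-0.7  0.8  3.4] w 0.0001
fingertip rel hinge X 0.0294 Y -0.0003 Z 0.0349 lead corner X 0.0439
t 74.00 pos [0.501  0.1469 0.1799] yaw 8.5 j6 1.71 F [-0.6 -0.3  1.7] w 0.0001
scene 379
  r 0.020 n 56 X -0.0105..0.0289 Z -0.0199..0.0266 Y -0.0189..0.0169 ang 0.83
  r 0.035 n 39 X 0.0193..0.0391 Z 0.0200..0.0449 Y -0.0136..0.0119 ang 0.81
  r 0.050 n 93 X 0.0161..0.0627 Z -0.0200..0.0622 Y -0.0167..0.0188 ang 0.93
  r 0.065 n 191 X 0.0021..0.0886 Z -0.0196..0.0897 Y -0.0196..0.0193 ang 0.71
```

View pics/cl_3.png

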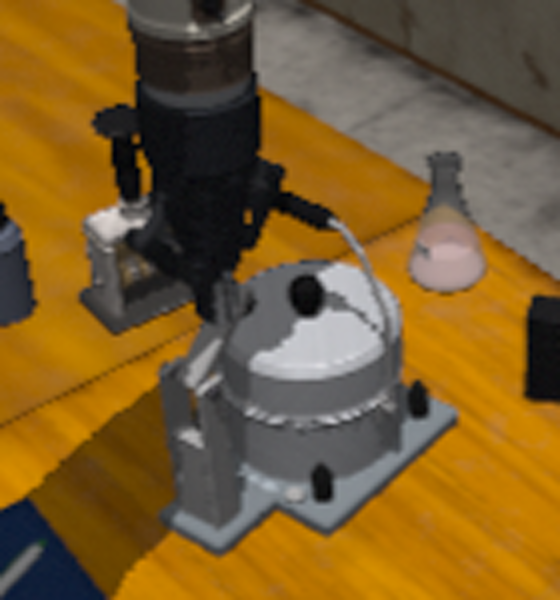

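>>> send_rows([
  [[0.0002,0,0.003,0],[0.0002,0,0.004,0],[0.0002,0,0.004,0],[0.0002,0,0.004,0],[0.0002,0,0.004,0],[0,0,0,0],[0,0,0,0],[0,0,0,0]],
])

```text
clock: 75.0
eef_pos: [0.5026, 0.1471, 0.1603]
tool_rot: [0.997, 0.074, -0.024, 0.007]
ft_force: [1.4, 0.3, 3.4]
grip_width: -0.0001
```

```bash
python3 cl2.py 4; python3 clamp.py | head -6
```

```text
t 75.00 pos [0.5026 0.1471 0.1603] yaw 8.5 j6 1.71 F [1.4 0.3 3.4] w -0.0001
fingertip rel hinge X 0.0311 Y -0.0004 Z 0.0153 lead corner X 0.0456
t 75.05 pos [0.5026 0.1471 0.1603] yaw 8.5 j6 1.71 F [ 1.2 -0.4  2. ] w 0.0003
scene 474
  r 0.020 n 48 X -0.0095..0.0322 Z -0.0197..0.0280 Y -0.0182..0.0095 ang 0.49
  r 0.035 n 68 X 0.0183..0.0478 Z 0.0040..0.0455 Y -0.0142..0.0063 ang 0.84
  r 0.050 n 100 X 0.0087..0.0645 Z -0.0194..0.0638 Y -0.0198..0.0105 ang 0.49
  r 0.065 n 258 X -0.0125..0.0883 Z -0.0192..0.0896 Y -0.0197..0.0140 ang 1.03
```

View pics/cl_4.png

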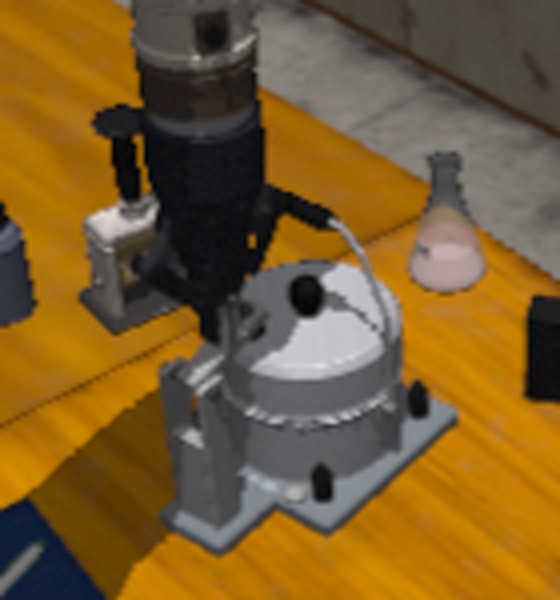

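>>> send_rows([
  [[0.0002,0,0.003,0],[0.0001,0,0.003,0],[0.0001,0,0.003,0],[0,0,0.002,0],[0,0,0,0],[0,0,0,0],[0,0,0,0],[0,0,0,0]],
])

```text
clock: 76.05
eef_pos: [0.5043, 0.1473, 0.1512]
tool_rot: [0.997, 0.074, -0.021, 0.006]
ft_force: [1.3, -0.2, 5.7]
grip_width: -0.0003
```

```bash
python3 cl2.py 5
```

```text
t 76.05 pos [0.5043 0.1473 0.1512] yaw 8.5 j6 1.71 F [ 1.3 -0.2  5.7] w -0.0003
fingertip rel hinge X 0.0329 Y -0.0004 Z 0.0062 lead corner X 0.0474
```

>>> send_rows([
  [[0,0,0.003,0],[0,0,0.003,0],[0,0,0.002,0],[0,0,0,0],[0,0,0,0],[0,0,0,0],[0,0,0,0],[0,0,0,0]],
])

```text
clock: 76.9
eef_pos: [0.5036, 0.1472, 0.1511]
tool_rot: [0.997, 0.074, -0.019, 0.006]
ft_force: [0.7, -0.2, 5.5]
grip_width: 0.0
```

```bash
python3 cl2.py 6
```

```text
t 76.90 pos [0.5036 0.1472 0.1511] yaw 8.5 j6 1.71 F [ 0.7 -0.2  5.5] w 0.0000
fingertip rel hinge X 0.0322 Y -0.0004 Z 0.0061 lead corner X 0.0467
```

View pics/cl_6.png

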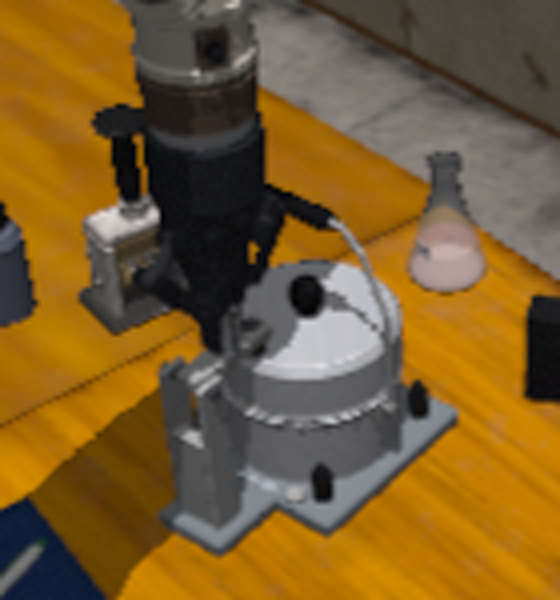

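>>> send_rows([
  [[-0.0005,0,-0.008,0],[-0.001,0,-0.015,0],[-0.002,0,-0.02,0],[-0.003,0,-0.03,0],[-0.003,0,-0.03,0],[-0.002,0,-0.02,0],[0,0,0,0],[0,0,0,0]],
])

```text
clock: 77.75
eef_pos: [0.4906, 0.1457, 0.2716]
tool_rot: [0.997, 0.074, -0.031, 0.008]
ft_force: [-0.3, 0.3, -0.3]
grip_width: 0.0001
```

>>> send_rows([
  [[-0.02,0,0,0],[-0.03,0,0,0],[-0.03,0,0,0],[-0.03,0,0,0],[-0.02,0,0,0],[0,0,0,0],[0,0,0,0],[0,0,0,0]],
])

```text
clock: 78.55
eef_pos: [0.3528, 0.1238, 0.2674]
tool_rot: [0.996, 0.074, -0.043, 0.011]
ft_force: [0.9, -0.9, 0.3]
grip_width: 0.0002
```

```bash
python3 cl2.py 7; python3 clamp.py
python3 - <<'E'
from h import *
c=cam('scene','s50');W=cloud(c);im=c['image'].astype(int)
a=np.radians(8.5);x,y,z=W[...,0],W[...,1],W[...,2]
L=(W[...,:2]-[.585,.1597])@np.array([[np.cos(a),-np.sin(a)],[np.sin(a),np.cos(a)]])
m=(z>.185)&(z<.235)&(np.hypot(L[...,0],L[...,1])<.09)&(im.sum(-1)<200)
print('bail grip platform X,Y',L[m].mean(0),'z',z[m].mean(),z[m].max(),m.sum()); p=L[m]; u,s,v=np.linalg.svd(p-p.mean(0)); print('axis',np.degrees(np.arctan2(v[0,1],v[0,0])))
m=(abs(z-.119)<.006)&(np.hypot(L[...,0],L[...,1])<.05);p=W[m];A=np.c_[p[:,:2]-[.585,.16],np.ones(len(p))];print('lid plane',np.linalg.lstsq(A,p[:,2],rcond=None)[0])
for s in ('top','wrist'): cam(s,s+'50')
E
```

```text
t 78.55 pos [0.3528 0.1238 0.2674] yaw 8.5 j6 1.76 F [ 0.9 -0.9  0.3] w 0.0002
fingertip rel hinge X -0.1209 Y -0.0013 Z 0.1225 lead corner X -0.1064
t 78.60 pos [0.353  0.1239 0.2674] yaw 8.5 j6 1.76 F [-0.5  1.   0.6] w -0.0002
scene 202
  r 0.020 n 41 X -0.0096..0.0341 Z -0.0194..0.0105 Y -0.0191..0.0158 ang 0.24
  r 0.035 n 38 X 0.0339..0.0493 Z -0.0052..0.0116 Y -0.0114..0.0112 ang 0.14
  r 0.050 n 57 X 0.0502..0.0644 Z -0.0198..0.0137 Y -0.0197..0.0099 ang 0.08
  r 0.065 n 66 X 0.0623..0.0873 Z -0.0194..0.0112 Y -0.0187..0.0121 ang -0.20
top 215
  r 0.020 n 37 X -0.0112..0.0341 Z -0.0197..0.0115 Y -0.0078..0.0176 ang 0.24
  r 0.035 n 35 X 0.0345..0.0494 Z -0.0011..0.0107 Y -0.0088..0.0100 ang 0.15
  r 0.050 n 46 X 0.0496..0.0641 Z -0.0191..0.0127 Y -0.0191..0.0179 ang 0.09
  r 0.065 n 97 X 0.0634..0.0891 Z -0.0192..0.0141 Y -0.0198..0.0198 ang -0.20
wrist 1855
  r 0.020 n 380 X -0.0102..0.0347 Z -0.0198..0.0069 Y -0.0145..0.0193 ang 0.18
  r 0.035 n 378 X 0.0345..0.0497 Z -0.0053..0.0068 Y -0.0065..0.0138 ang 0.11
  r 0.050 n 470 X 0.0497..0.0649 Z -0.0199..0.0105 Y -0.0182..0.0196 ang 0.08
  r 0.065 n 627 X 0.0622..0.0884 Z -0.0199..0.0107 Y -0.0200..0.0200 ang -0.24
bail grip platform X,Y [-0.00103076 -0.00097023] z 0.2132190844283874 0.2200494111753556 115
axis -89.12469536781947
lid plane [0.00509889 0.00904408 0.11913571]
```

View pics/cl_7.png

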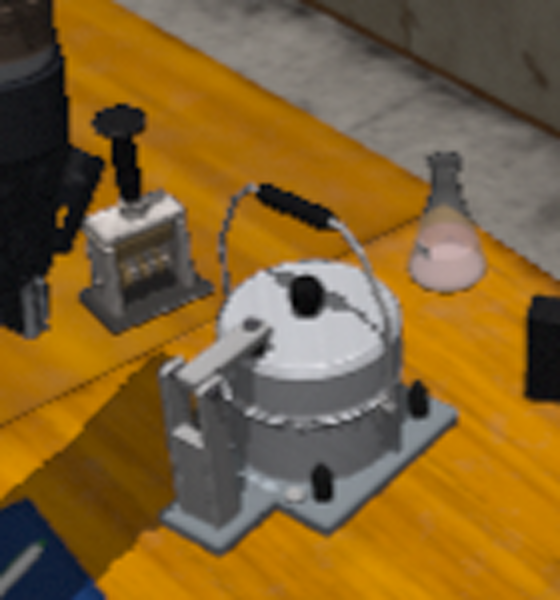

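View pics/wrist50.png

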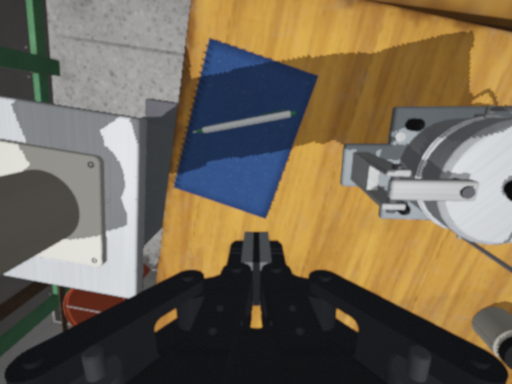

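Run:
```python
from h import *
for n in ('wrist','top','scene'):
    c=cam(n);W=cloud(c);C=np.array([.585,.1597]);a=np.radians(8.5)
    L=(W[...,:2]-C)@np.array([[np.cos(a),-np.sin(a)],[np.sin(a),np.cos(a)]])
    X,Y,Z=L[...,0]+.115,L[...,1],W[...,2]-.134
    m=(X>.015)&(X<.07)&(abs(Y)<.007)&(Z>-.002)&(Z<.03)
    f=np.polyfit(X[m],Z[m],1); print(n,m.sum(),'slope',f.round(4))
```

```text
wrist 803 slope [0.049  0.0034]
top 85 slope [0.0285 0.0059]
scene 76 slope [0.0311 0.0062]
```

Run:
```python
from h import *
for n in ('wrist','top','scene'):
    c=cam(n);W=cloud(c);C=np.array([.585,.1597]);a=np.radians(8.5)
    L=(W[...,:2]-C)@np.array([[np.cos(a),-np.sin(a)],[np.sin(a),np.cos(a)]])
    X,Y,Z=L[...,0]+.115,L[...,1],W[...,2]-.134
    for b in np.arange(.01,.075,.01):
        m=(X>b)&(X<b+.01)&(abs(Y)<.007)&(Z>-.003)&(Z<.03); print(n,round(b,3),m.sum(),np.median(Z[m]).round(4),end=' | ')
    # lid top relative level, and bracket-independent reference
    k=(np.hypot(L[...,0],L[...,1])<.045)&(abs(Z+.015)<.006)&(X>.075); print('lid',np.median(Z[k]).round(4))
```

```text
wrist 0.01 146 0.0048 | wrist 0.02 149 0.0051 | wrist 0.03 141 0.0049 | wrist 0.04 145 0.0049 | wrist 0.05 174 0.0052 | wrist 0.06 127 0.0085 | wrist 0.07 28 0.0044 | lid -0.0176
top 0.01 17 0.006 | top 0.02 14 0.0068 | top 0.03 16 0.0074 | top 0.04 16 0.0065 | top 0.05 17 0.005 | top 0.06 14 0.0095 | top 0.07 5 0.0049 | lid -0.0156
scene 0.01 16 0.0069 | scene 0.02 12 0.0068 | scene 0.03 14 0.0076 | scene 0.04 14 0.0073 | scene 0.05 17 0.0073 | scene 0.06 15 0.0107 | scene 0.07 4 0.0074 | lid -0.015
```

The arm is level along its whole length and the bail is upright and crosswise. Handing in.

```bash
python3 -c "
from h import *
print(order.job_done())"
```

```text
the job is handed in; nothing more can be done
None
```

I finished the job as asked and handed it in at about 79 s of the 210 s. No verdict was reported.

- **Bottles:** There were three amber dropper bottles, and each now stands in its own compartment of the pail. One was knocked aside partway through, so I located it again before picking it up. I left the pink and turquoise look-alikes alone.
- **Lid:** The lid is on squarely. Its top measured level to about 0.01 rad, at the height expected for a seated lid.
- **Pail and bail:** I raised the bail, lifted the pail by it and turned it to line up with the platform. The pail now stands flat between the four posts. The bail grip is within about 1 mm of the platform's centre, its axis about 1° from square to the clamp arm, and it stands upright.
- **Clamp arm:** I pushed it down until it stopped moving. Its top face measured level along the bar.
- **Jar and cuvette case:** I never moved the arm to either; I made no final measurement of their positions.

**Disagreements:**
- The three cameras differed by 2–4 mm, so I averaged them or compared positions within one camera.
- A first straight-line fit of the clamp arm gave a false slope of 0.03–0.05, because it included the screw head near the tip. Reading the height point by point along the bar cleared that up.
- The tool tilted by up to about 3–5° while moving. The pail tilted about 1–2° while hanging but landed level.

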